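# Set up the syrup warmer for the fire-hall breakfast

## Robot

A 7-joint arm with a two-finger parallel gripper is mounted at the origin on the work surface. World frame = base frame: x ahead of the robot, y to its left, z up, the work surface at z = 0. Lengths are in mm, angles in rad, forces in N, time in s.
With the tool pointing down it reaches from about 425 to 800 mm from the base axis. Payload 8.3 kg.
Tool frame: the origin (TCP) lies at the very end of the fingers, on their centre line; the grasp point (between the pads) lies 19 mm behind it; x points along the fingers, y is the direction in which the jaws open and shut, and the axes are right-handed (so a half turn about x gives the same grasp; the last joint's range is limited). The gripper opens to 85 mm and grips with 20 to 120 N. Pads are 22 mm wide; open, the fingers measure 114 mm over their backs; the gripper's body (76 mm by 85 mm) begins 54 mm behind the grasp point. The pads swing forward as they close: fully open they stand 13 mm farther back than shut.
Start: joints at [-1.386, 0.383, 0.016, 1.37, -0.006, 1.388, -0.046], TCP at [153.241, 605.903, 210.479] pointing down, gripper open.
Joint ranges: [-2.95, 2.95], [-0.25, 2.06], [-1.52, 1.56], [0.18, 2.33], [-1.44, 4.58], [0.02, 2.06], [-3.01, 3.01]. Speed limits (rad/s): [2.39, 2.39, 3.01, 3.01, 3.14, 3.14, 3.14].

## Interface

Orientations are given as a unit quaternion [x, y, z, w].
In Python, from rig import arm gives the robot as it stands. The module is installed in compiled form; this text tells all that it offers.
- The arm moves only by the shell command python3 -m inch 'ROWS' [FORCE]. ROWS is JSON, a list of rows, each a list of 3 entries, a list of its own where there are three numbers: the closure in counts, from 0 (fully open) to 255 (shut), then the shift along the world's x, y, z in cm, then the turn, a rotation vector about the world's x, y, z in rad. A call has 1 to 20 rows; each row shifts and turns the commanded pose from where the row before left it; what a row does not reach is not made up. A row lasts 1/10 s, in which the tool goes at most 50 mm and 8.59 degrees, less where a joint would pass 70% of its speed; a pose out of reach is approached as far as the arm can. A call with a gripper value outside its range is refused whole. The fingers move at their own pace and stop on an object; FORCE is the grip in N (left out, the last holds). Time passes only in rows, so rows that do not move let the fingers close. It gives the time, the measured TCP pose, the force and the opening at its end, in the units of the state.
- arm.sense(): the state, without advancing time (a new reading comes with each control period).
- arm.snapshot(name): name is "side" or "top" or "wrist"; returns the picture (384x512x3 uint8, red, green, blue); there is no depth.
- arm.get_calibration(name): a dict with "vertical_fov" (degrees; the focal length in pixels is half the picture's height over the tangent of half this angle, whatever the lens; pixels are square), "cx", "cy" (the principal point, pixels), "R" (3x3) and "t" (3): a world point X has camera coordinates R X + t. Camera axes: x right, y down, z forward; pixel columns grow to the right and rows downward; lengths in mm; the calibration is good to about 2 mm. A picture is of the moment at which its call begins: read the wrist's pose just before it. get_calibration takes no time and is no camera call; for the wrist camera it gives the pose at the moment of the call.
- arm.sign_off(): hands the job in, once; it reports no verdict.
The state is a dict: "time": time; "joint_positions": joint angles; "joint_velocities": joint speeds; "tau": joint torques, N m; "tool_pos": TCP position; "tcp_rot": TCP orientation; "contact_force": force on the tool from outside, world axes, zero at the start; "wrist_torque": the same for the moment, N m; "gripper_width": finger opening in mm.
Only numpy, scipy, OpenCV 4.12 (cv2) and the standard library are available. Lean on these libraries where they do the work, as an engineer would, in place of code of your own. Each camera call takes 0.05 s, during which the arm holds its last target.

## Task

Set up the syrup warmer on the serving table, in this order: lower the tapered steel jar upright into the warmer's round well until it sits fully home on its flange, then set the lid squarely home in the jar's mouth, then push the red switch lever all the way over to on. Keep the jar upright and do not drop the jar or the lid; do not knock over or push aside the syrup bottle and the two shakers.

Things in the scene. Friction and masses are not known exactly. Their poses are not given: they have to be found in the camera images.
- warmer: Countertop syrup warmer, fixed to the table: white enamel housing with a slightly overhanging black deck, 212 x 252 mm (x, y), deck top 98.5 mm above the table. Origin: centre of its underside; x away from its front, y to its left, z up. The round well is in the deck at y = +50 mm, the switch lever at y = -88 mm of its frame. It stands at any yaw within about 0.35 rad.
- well_mouth (a point): Centre of the well's mouth, level with the top of its steel rim (rim outside diameter 97 mm, 100 mm above the table). The well tapers from 79.5 mm wide at the mouth to 54 mm at 70 mm depth, the same taper as the jar with about 1.5 mm to spare all round, so it guides the jar to the centre; the jar comes to rest with its flange on the rim, not on the well's floor.
- jar: Loose empty steel syrup jar, 110 mm high, about 0.4 kg, round and the same all round, standing on the table to the left or right of the warmer (opposite side from the lid). Tapered foot: 54 mm diameter at the bottom, 76 mm at 60 mm height; then a flange 91 mm in diameter from 60 to 65 mm; then a straight upright collar 58 mm in diameter from 65 to 110 mm, with wall 4 mm, open at the top: grip it across this collar from above. Origin: centre of its underside, z up.
- jar_flange (a point): Centre of the underside of the jar's flange, 60 mm above the jar's origin; meets well_mouth when the jar is home.
- jar_mouth (a point): Centre of the jar's open mouth at the collar's top, 110 mm above the jar's origin; the opening is 50 mm wide.
- lid: Loose round steel lid with a black knob, about 0.1 kg, lying plug-down on the table. Tapered plug from 33 mm diameter at the bottom to 46 mm at 14 mm height; disc 62 mm in diameter from 14 to 19 mm; knob 22 mm in diameter from 23 to 49 mm height, on a 14 mm stem. Origin: centre of the plug's underside, z up.
- lid_seat (a point): Centre of the underside of the lid's disc, 14 mm above the lid's origin; meets jar_mouth when the lid is home.
- switch (a joint): Switch lever, rad: 0 = off, leaning to the front (-x of the warmer); 1.0 = on, leaning fully to the back (+x of the warmer), with a stop there. It starts between 0 and 0.2, turns with about 1 N at its tip and stays where it is left.
- switch_tip (a point): Centre of the lever's red ball (26 mm in diameter), on a 10 mm thick rod 60 mm from the pivot; the pivot is 22 mm above the deck top, on a grey block 70 x 50 x 25 mm. The ball moves in an arc about an axis along the warmer's y, 29 mm before to 29 mm behind the pivot.
- syrup_bottle: Bystander: dark brown syrup bottle with red label and cap, 68 mm diameter, 168 mm high, beyond the warmer. Origin: centre of its underside.
- salt: Bystander: glass salt shaker with white filling and steel cap, 42 mm diameter, 75 mm high. Origin: centre of its underside.
- pepper: Bystander: glass pepper shaker with dark filling and steel cap, 42 mm diameter, 75 mm high. Origin: centre of its underside.
There are look-alikes about, which are no part of the job. What is shaped like the lid but blue or pink is not meant.

How it is judged (in metres and radians):
On the way, in this order (a step that is already met when the one before it is completed fails the run):
1. the jar is home in the well (distance between jar_flange and well_mouth below 0.004 m and angle between jar's own z axis and vertical below 0.05 rad), for 0.2 s.
2. the lid is home in the jar's mouth (distance between lid_seat and jar_mouth below 0.004 m and angle between the z axis of lid and the z axis of jar, either way round below 0.07 rad), for 0.2 s.
3. the switch is on (value of joint switch above 0.85 rad), for 0.2 s.
At the end, for the whole second after the job is handed in: The jar sits in the well with its flange within 4 mm of the well's mouth and upright within 0.05 rad, the lid is home in the jar's mouth within 4 mm and 0.07 rad, both at rest, and the switch stands past 0.85 rad (all of step 1 and all of step 2 and value of joint switch above 0.85 rad and linear speed of each of jar, lid below 0.02 m/s); the robot touches nothing.
It fails at once if the jar is tipped by more than 0.5 rad (angle between jar's own z axis and vertical above 0.5 rad).
It fails at once if the jar is dropped (falls freely by more than about 15 mm) (linear speed of jar above 0.55 m/s and contact force between jar and the fingers below 0.1 N).
It fails at once if the lid is dropped (falls freely by more than about 15 mm) (linear speed of lid above 0.55 m/s and contact force between lid and the fingers below 0.1 N).
It fails at once if the syrup bottle is pushed more than 40 mm or knocked over (distance of syrup_bottle from where it was at the start of the episode above 0.04 m or angle between syrup_bottle's own z axis and vertical above 0.5 rad).
It fails at once if a shaker is pushed more than 40 mm or knocked over (distance of any of salt, pepper from where it was at the start of the episode above 0.04 m or angle between any of salt, pepper's own z axis and vertical above 0.5 rad).
It also fails if it takes over 69 s, if anything falls off the work surface, if the arm or the gripper's body presses on something with over 40 N, if the wrist force passes 120 N, or if a joint passes its speed limit or range.

## Working session

There is one attempt and no reset: what is moved stays moved. The work goes in short steps, Python scripts to look and compute and a shell command to move; the robot and the scene stay as the last step left them, time stands still between calls to the robot, and variables do not carry over. Pictures are saved under pics/ and viewed, and the job is handed in when it is done.

```bash
mkdir -p pics; python3 - <<'E'
from rig import arm
import cv2
s=arm.sense();print(s)
for n in ["side","top","wrist"]:
    c=arm.get_calibration(n);print(n,c)
    im=arm.snapshot(n);cv2.imwrite(f"pics/{n}0.png",im[:,:,::-1])
E
```

```text
{'time': 0.0, 'joint_positions': array([-1.38593117,  0.38427656,  0.01638403,  1.37116616, -0.00625819,
        1.38819438, -0.04653059]), 'joint_velocities': array([-3.28090300e-04, -1.07178328e-03, -3.93877412e-05, -9.30768201e-04,
        1.11163379e-03,  8.88746681e-04,  2.67317504e-04]), 'tau': array([ 6.42628238e-04, -6.27588201e+01,  8.44609570e-01, -3.71837533e+01,
        1.64975622e-02,  1.38453604e-02, -7.69922707e-06]), 'tool_pos': array([153.12676232, 605.3869373 , 209.44962859]), 'tcp_rot': array([ 0.08666056,  0.70174676, -0.08806597,  0.70163082]), 'contact_force': array([ 0.2829814 , -0.00663085, -0.23282299]), 'wrist_torque': array([-0.02848359,  0.02685797, -0.00180591]), 'gripper_width': 85.09407293771511}
side {'vertical_fov': 49.74701781262406, 'cx': 255.84386585637515, 'cy': 193.80416477931917, 'R': array([[-0.99063545, -0.13495873, -0.02067735],
       [-0.0653785 ,  0.60184359, -0.79593338],
       [ 0.11986269, -0.78712796, -0.60503099]]), 't': array([ 562.79817741,  140.4040038 , 1213.84536507])}
top {'vertical_fov': 47.204964249062606, 'cx': 253.66962876871534, 'cy': 196.41159693064526, 'R': array([[-0.01210353, -0.99952287, -0.02841707],
       [-0.98481216,  0.01683835, -0.17280477],
       [ 0.17320082,  0.02589393, -0.98454608]]), 't': array([  33.32769495,  602.89660757, 1125.86889515])}
wrist {'vertical_fov': 64.12992351558067, 'cx': 253.37082366303247, 'cy': 192.15291923760785, 'R': array([[ 0.24465417,  0.96960893, -0.00168816],
       [ 0.93291386, -0.23492001,  0.27291816],
       [ 0.2642273 , -0.06834548, -0.96203577]]), 't': array([-623.96425948,  -37.05715551,  378.38316724])}
```

View pics/top0.png

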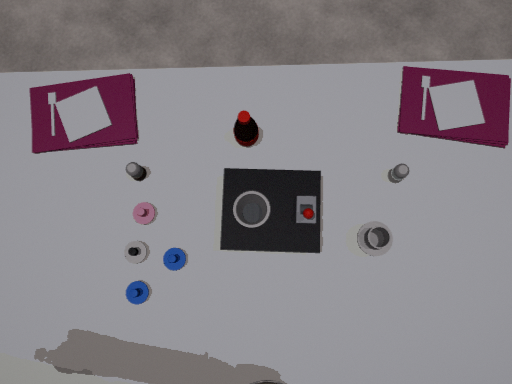

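View pics/side0.png

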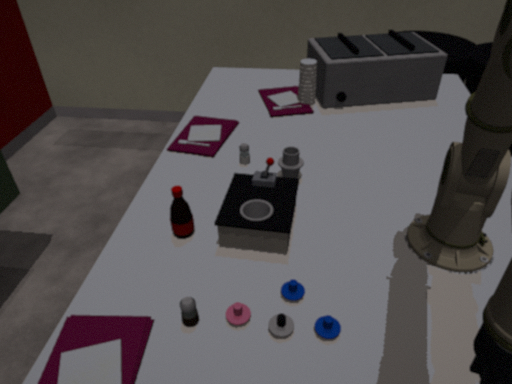

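View pics/wrist0.png

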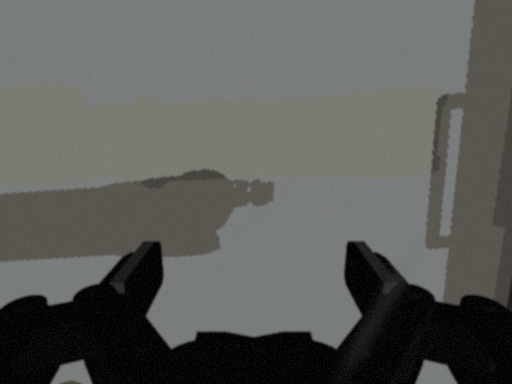

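The top view shows the warmer at about (271,210), the jar at right (376,238), the lid (steel with a black knob) at (135,252), and the look-alikes in blue and pink. I'll enlarge these next.

```bash
cat > h.py <<'E'
import numpy as np,cv2
from rig import arm
def K(c):
    f=192/np.tan(np.radians(c["vertical_fov"]/2)); return f,c["cx"],c["cy"]
def ray(c,u,v,z):
    f,cx,cy=K(c);R=np.array(c["R"]);t=np.array(c["t"])
    C=-R.T@t; d=R.T@np.array([(u-cx)/f,(v-cy)/f,1.]); return C+d*(z-C[2])/d[2]
def proj(c,X):
    f,cx,cy=K(c);p=np.array(c["R"])@np.array(X,float)+np.array(c["t"]); return np.array([cx+f*p[0]/p[2],cy+f*p[1]/p[2]])
def crop(im,u0,v0,w,h,s,fn,gam=0.7):
    a=im[v0:v0+h,u0:u0+w,:]; a=(255*(a/255.)**gam).astype(np.uint8)
    a=cv2.resize(a,None,fx=s,fy=s,interpolation=cv2.INTER_CUBIC); cv2.imwrite(fn,a)
E
python3 - <<'E'
from h import *
im=cv2.imread("pics/top0.png")
crop(im,210,160,120,100,6,"pics/t_w.png")
crop(im,340,150,80,110,5,"pics/t_j.png")
crop(im,105,190,90,120,5,"pics/t_l.png")
im=cv2.imread("pics/side0.png")
crop(im,200,140,120,110,5,"pics/s_w.png")
E
```

```text
(no output)
```

View pics/t_w.png

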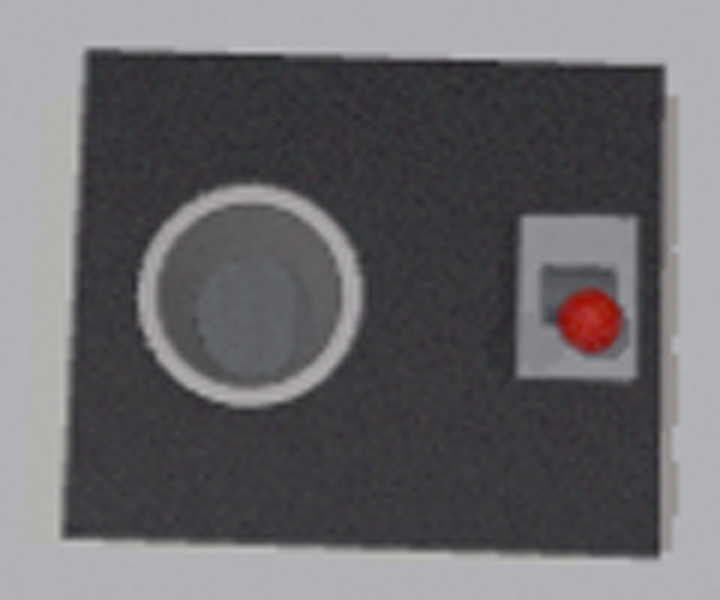

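View pics/t_j.png

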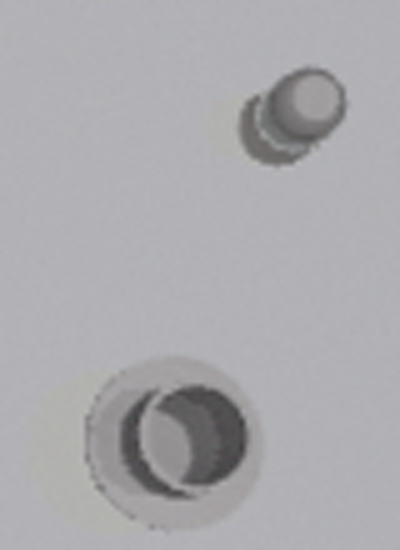

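View pics/t_l.png

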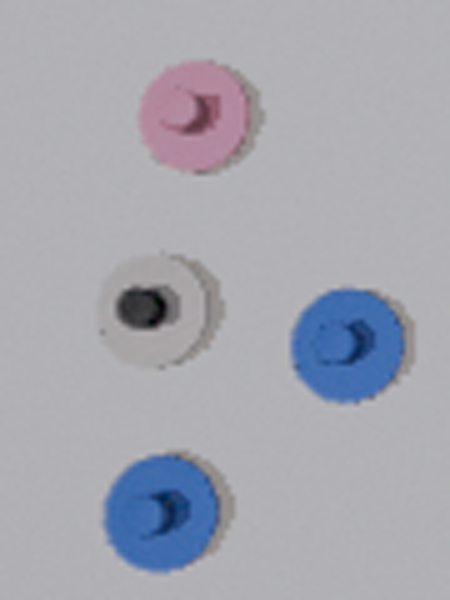

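View pics/s_w.png

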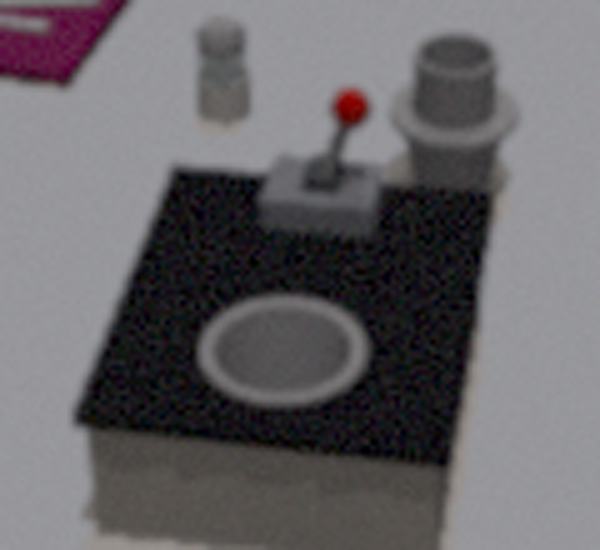

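```bash
python3 - <<'E'
from h import *
np.set_printoptions(precision=1,suppress=True)
c=arm.get_calibration("top")
P=lambda u0,v0,s,a,b,z:ray(c,u0+(a+.5)/s-.5,v0+(b+.5)/s-.5,z)
print("rim",P(210,160,6,250.5,295.5,100))
for q in [(87,49),(665,66),(660,557),(62,538)]: print("deck",P(210,160,6,*q,98.5))
print("block",P(210,160,6,577,297,123.5)); print("ball",P(210,160,6,591,320,176))
print("jarflange",P(340,150,5,176,442,65),"mouth",P(340,150,5,194,441,110))
print("lid",P(105,190,5,153,311,19),"knob",P(105,190,5,137,307,49))
print("salt?",P(340,150,5,308,105,75))
s=arm.get_calibration("side")
S=lambda a,b,z:ray(s,200+(a+.5)/5-.5,140+(b+.5)/5-.5,z)
print("side rim",S(284,350,100),"jarmouth",S(457,58,110),"flange top",S(455,113,65))
for q in [(175,170),(495,187),(447,465),(78,423)]: print("deck",S(*q,98.5))
for nm,X in [("others",0)]:
  for l,(u,v) in dict(pink=(145,212),blue1=(175,259),blue2=(138,293)).items(): print(l,ray(c,u,v,25))
  print("shL",ray(c,132,167,75),"bottle",ray(c,244,116,168),ray(c,247,138,30))
E
```

```text
rim [562.8  29.7 100. ]
deck [672.6  99.7  98.5]
deck [ 660.3 -150.6   98.5]
deck [ 449.7 -140.5   98.5]
deck [461.1 110.4  98.5]
block [ 556.5 -107.1  123.5]
ball [ 539.7 -107.4  176. ]
jarflange [ 486.4 -288.4   65. ] mouth [ 483.4 -286.3  110. ]
lid [461.7 349.9  19. ] knob [462.4 349.6  49. ]
salt? [ 661.8 -365.5   75. ]
side rim [559.6  35.3 100. ] jarmouth [ 481.7 -279.   110. ] flange top [ 481.8 -279.1   65. ]
deck [ 654.8 -140.8   98.5]
deck [ 447.9 -143.4   98.5]
deck [459.6 120.4  98.5]
deck [664.9 109.2  98.5]
pink [569.8 324.7  25. ]
blue1 [440.7 239.3  25. ]
blue2 [352.2 336.8  25. ]
shL [685.2 349.7  75. ] bottle [787.5  43.2 168. ] [773.9  41.8  30. ]
```

```bash
cat >> h.py <<'E'
from scipy.spatial.transform import Rotation as Ro
def st():
    np.set_printoptions(precision=2,suppress=True)
    s=arm.sense();R=Ro.from_quat(s["tcp_rot"]).as_matrix()
    print("t",round(s["time"],2),"tcp",s["tool_pos"],"x",R[:,0],"jaw",R[:,1],"F",s["contact_force"],"w",round(s["gripper_width"],1),"j",s["joint_positions"])
    return s
E
python3 - <<'E'
from h import *
st();c=arm.get_calibration("wrist");print(-c["R"].T@c["t"],c["R"].T)
E
```

```text
t 0.15 tcp [153.16 605.53 209.72] x [-0. -0. -1.] jaw [ 0.25  0.97 -0.  ] F [ 0.47 -0.3   0.13] w 85.1 j [-1.39  0.38  0.02  1.37 -0.01  1.39 -0.05]
[ 87.26 622.19 373.21] [[ 0.24  0.93  0.26]
 [ 0.97 -0.23 -0.07]
 [-0.    0.27 -0.96]]
```

```bash
python3 -m inch '[[0,[3,-1,1],[0,0,0]],[0,[3.5,-2,1],[0,0,0]],[0,[3.5,-2,1],[0,0,0]],[0,[3.5,-2,1],[0,0,0]],[0,[3.5,-2,1],[0,0,0]],[0,[3.5,-2,1],[0,0,0]],[0,[3.5,-2,1],[0,0,0]],[0,[3.5,-2,1],[0,0,0]],[0,[3.5,-3,1],[0,0,0]],[0,[2,-4,1],[0,0,0]],[0,[1,-4,1],[0,0,0]],[0,[0,-4,0],[0,0,0]],[0,[0,-4.5,0],[0,0,0]],[0,[0,-4.5,0],[0,0,0]],[0,[0,-4.5,0],[0,0,0]],[0,[0,-4.5,0],[0,0,0]],[0,[0,-4.5,0],[0,0,0]],[0,[0,-4.5,0],[0,0,0]],[0,[0,-4,0],[0,0,0]],[0,[0,0,0],[0,0,0]]]'
python3 - <<'E'
from h import *
st()
E
```

```text
time: 2.15
tool_pos: [492.7, -11.2, 321.0]
tcp_rot: [0.091, 0.701, -0.091, 0.702]
contact_force: [-0.1, 0.1, 0.9]
gripper_width: 85.3
t 2.15 tcp [492.75 -11.22 321.  ] x [ 0. -0. -1.] jaw [ 0.26  0.97 -0.  ] F [-0.11  0.11  0.95] w 85.3 j [-0.47  0.06  0.45  1.53 -0.02  1.56  1.3 ]
```

```bash
cat >> h.py <<'E'
import pickle
def wr(fn):
    c=arm.get_calibration("wrist");im=arm.snapshot("wrist")[:,:,::-1]
    cv2.imwrite(f"pics/{fn}.png",im);pickle.dump(c,open(f"pics/{fn}.pkl","wb"));return c
E
python3 - <<'E'
from h import *
wr("w1")
E
```

```text
(no output)
```

View pics/w1.png

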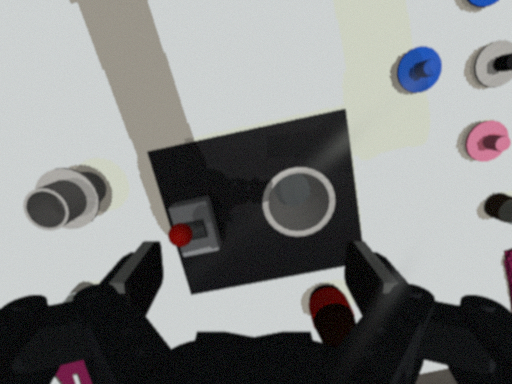

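The wrist view shows the whole warmer: rim centre about (299.5,202), jar mouth about (47,207), ball at (180,235).

```bash
python3 - <<'E'
from h import *
np.set_printoptions(precision=1,suppress=True)
c=pickle.load(open("pics/w1.pkl","rb"))
print("rim",ray(c,299.5,202,100),"jarmouth",ray(c,47,207,110),"flange",ray(c,68,199,65),"ball",ray(c,180,235,176))
for q in [(150,152),(346,110),(362,267),(192,294)]: print(ray(c,*q,98.5))
t=arm.get_calibration("top");s=arm.get_calibration("side")
# triangulate rim, top/side/wrist
def tri(obs):
    A=np.zeros((3,3));b=np.zeros(3)
    for c,u,v in obs:
        R=c["R"];C=-R.T@c["t"];f,cx,cy=K(c);d=R.T@np.array([(u-cx)/f,(v-cy)/f,1]);d/=np.linalg.norm(d);M=np.eye(3)-np.outer(d,d);A+=M;b+=M@C
    return np.linalg.solve(A,b)
P=lambda u0,v0,k,a,b:(u0+(a+.5)/k-.5,v0+(b+.5)/k-.5)
T=(t,*P(210,160,6,250.5,295.5));S=(s,*P(200,140,5,284,350));W=(c,299.5,202)
print(tri([T,S]),tri([T,W]),tri([S,W]))
T=(t,*P(340,150,5,194,441));S=(s,*P(200,140,5,457,58));W=(c,47,207)
print(tri([T,S]),tri([T,W]),tri([S,W]))
E
```

```text
rim [561.2  33.1 100. ] jarmouth [ 481.5 -283.7  110. ] flange [ 484.6 -284.2   65. ] ball [ 538.4 -106.3  176. ]
[ 448.9 -135.1   98.5]
[461.3 113.1  98.5]
[677.8  97.6  98.5]
[ 658.6 -147.1   98.5]
[562.   29.8  95.6] [563.2  31.7  95. ] [560.7  33.3  98.7]
[ 483.  -287.6  104.8] [ 483.  -287.7  104.8] [ 482.2 -288.   104.5]
```

```bash
python3 -m inch '[[0,[-0.1,-3,0],[0,0,0]],[0,[-0.1,-4,0],[0,0,0]],[0,[-0.1,-4,0],[0,0,0]],[0,[-0.1,-4,0],[0,0,0]],[0,[-0.1,-4,-1],[0,0,0]],[0,[-0.1,-4,-2],[0,0,0]],[0,[-0.1,-3,-2],[0,0,0]],[0,[-0.1,-1.3,-2],[0,0,0]],[0,[0,0,0],[0,0,0]],[0,[0,0,0],[0,0,0]]]'
python3 - <<'E'
from h import *
st();wr("w2")
E
```

```text
time: 3.2
tool_pos: [485.9, -275.4, 250.5]
tcp_rot: [0.087, 0.702, -0.087, 0.701]
contact_force: [-0.6, 0.4, 0.8]
gripper_width: 85.4
t 3.2 tcp [ 485.9  -275.44  250.45] x [-0.  0. -1.] jaw [0.24 0.97 0.  ] F [-0.59  0.39  0.8 ] w 85.4 j [-0.09  0.25  0.68  1.51 -0.16  1.43  1.92]
```

View pics/w2.png

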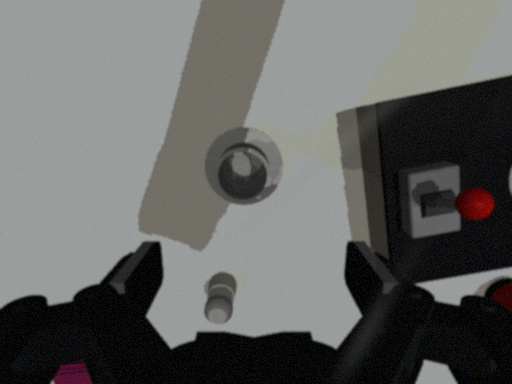

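```bash
python3 - <<'E'
from h import *
np.set_printoptions(precision=1,suppress=True)
c=pickle.load(open("pics/w2.pkl","rb"))
print("jarmouth",ray(c,243.5,173,110),"flange",ray(c,244,166,65),"ball",ray(c,475,204,174), "tcpproj",proj(c,[485.9,-275.4,250.5]))
im=cv2.imread("pics/w2.png");crop(im,190,110,110,110,6,"pics/w2c.png")
E
```

```text
jarmouth [ 481.4 -284.8  110. ] flange [ 482.6 -285.9   65. ] ball [ 540.1 -101.1  174. ] tcpproj [253.8 228.4]
```

View pics/w2c.png

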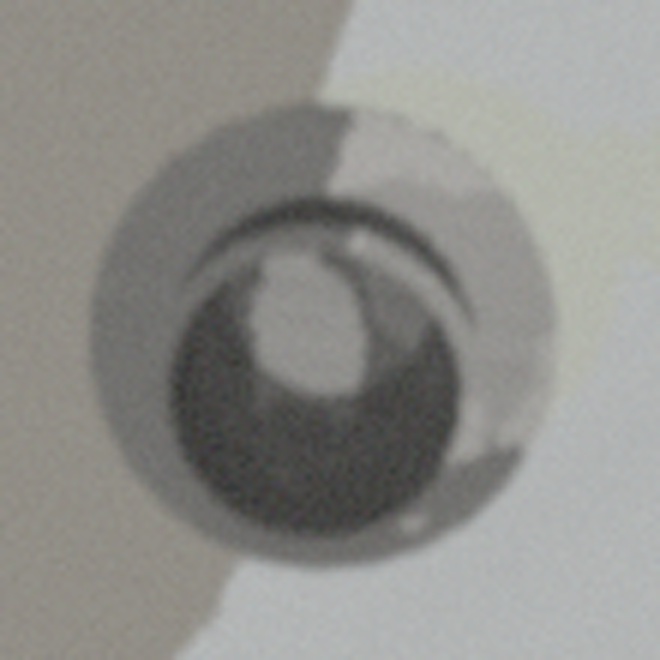

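```bash
python3 -m inch '[[0,[-0.3,-0.95,0],[0,0,0]],[0,[0,0,-2],[0,0,0]],[0,[0,0,-3],[0,0,0]],[0,[0,0,-3],[0,0,0]],[0,[0,0,-3],[0,0,0]],[0,[0,0,-2],[0,0,0]],[0,[0,0,0],[0,0,0]],[0,[0,0,0],[0,0,0]]]' 60
python3 - <<'E'
from h import *
st();wr("w3")
E
```

```text
time: 4.05
tool_pos: [482.9, -286.7, 121.7]
tcp_rot: [0.087, 0.701, -0.087, 0.702]
contact_force: [-0.4, -1.1, 0.6]
gripper_width: 85.5
t 4.05 tcp [ 482.89 -286.68  121.7 ] x [ 0. -0. -1.] jaw [ 0.24  0.97 -0.  ] F [-0.37 -1.07  0.57] w 85.5 j [-0.05  0.35  0.66  1.7  -0.23  1.17  2.  ]
```

View pics/w3.png

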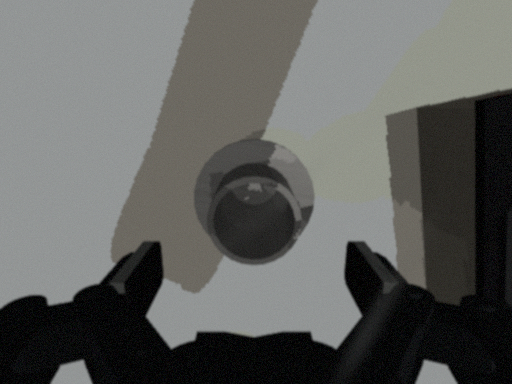

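Jar mouth at (255,220), centred between the fingers. I'll go down and grip.

```bash
python3 - <<'E'
from h import *
c=pickle.load(open("pics/w3.pkl","rb"));print(ray(c,255,220,110),ray(c,254,199,65))
E
python3 -m inch '[[0,[0,0,-2],[0,0,0]],[0,[0,0,-2],[0,0,0]],[0,[0,0,-0.5],[0,0,0]],[0,[0,0,0],[0,0,0]],[60,[0,0,0],[0,0,0]],[255,[0,0,0],[0,0,0]],[255,[0,0,0],[0,0,0]],[255,[0,0,0],[0,0,0]],[255,[0,0,0],[0,0,0]],[255,[0,0,0],[0,0,0]],[255,[0,0,0],[0,0,0]],[255,[0,0,0],[0,0,0]],[255,[0,0,0],[0,0,0]]]' 60
python3 - <<'E'
from h import *
st()
E
```

```text
[ 482.49870222 -285.75513727  110.        ] [ 482.86102405 -286.39027948   65.        ]
time: 5.4
tool_pos: [483.5, -287.2, 77.7]
tcp_rot: [0.087, 0.701, -0.088, 0.703]
contact_force: [-2.0, 1.0, 9.6]
gripper_width: 55.4
t 5.4 tcp [ 483.54 -287.23   77.73] x [ 0. -0. -1.] jaw [ 0.25  0.97 -0.  ] F [-2.01  0.99  9.59] w 55.4 j [-0.03  0.4   0.64  1.75 -0.27  1.08  2.02]
```

```bash
python3 -m inch '[[255,[0,0,0.3],[0,0,0]],[255,[0,0,0.7],[0,0,0]],[255,[0,0,1],[0,0,0]],[255,[0,0,1],[0,0,0]],[255,[0,0,1],[0,0,0]],[255,[0,0,0],[0,0,0]],[255,[0,0,0],[0,0,0]]]' 80
python3 - <<'E'
from h import *
st();wr("w4")
im=arm.snapshot("side")[:,:,::-1].copy();cv2.imwrite("pics/s4.png",im);crop(im,200,60,180,140,4,"pics/s4c.png")
E
```

```text
time: 6.1
tool_pos: [482.4, -286.6, 115.7]
tcp_rot: [0.087, 0.702, -0.087, 0.702]
contact_force: [0.8, -0.2, -5.7]
gripper_width: 54.6
t 6.1 tcp [ 482.38 -286.61  115.73] x [ 0. -0. -1.] jaw [0.25 0.97 0.  ] F [ 0.81 -0.18 -5.67] w 54.6 j [-0.04  0.36  0.66  1.71 -0.24  1.16  2.  ]
```

View pics/w4.png

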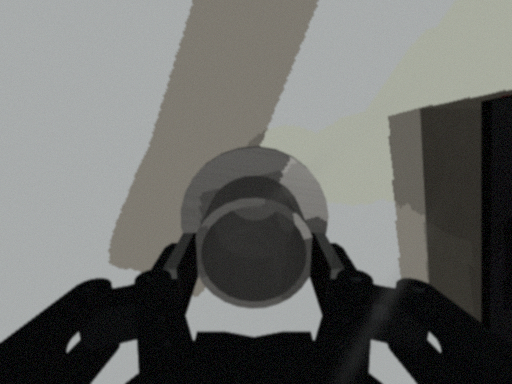

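View pics/s4c.png

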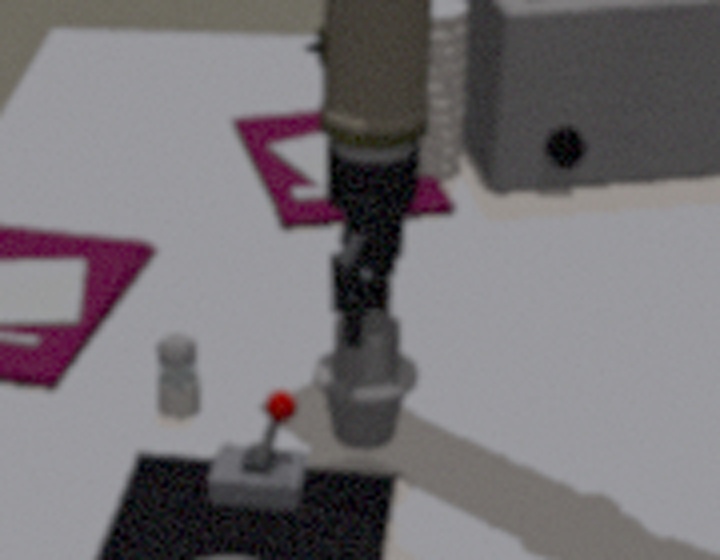

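```bash
python3 - <<'E'
from h import *
c=pickle.load(open("pics/w4.pkl","rb"));print(ray(c,254.5,252.5,148),ray(c,254.5,220,103))
E
python3 -m inch '[[255,[0,0,2],[0,0,0]],[255,[0,0,3],[0,0,0]],[255,[0,0,3],[0,0,0]],[255,[0,0,3],[0,0,0]],[255,[0.2,0.5,3],[0,0,0]],[255,[0.4,1.5,2.5],[0,0,0]],[255,[0.7,2.5,1.5],[0,0,0]],[255,[0.7,3,0],[0,0,0]],[255,[0.7,3,0],[0,0,0]],[255,[0.7,3,0],[0,0,0]],[255,[0.7,3,0],[0,0,0]],[255,[0.7,3,0],[0,0,0]],[255,[0.7,3,0],[0,0,0]],[255,[0.7,3,0],[0,0,0]],[255,[0.7,3,0],[0,0,0]],[255,[0.7,1.5,0],[0,0,0]],[255,[0.3,1,0],[0,0,0]],[255,[0,0.5,0],[0,0,0]],[255,[0,0,0],[0,0,0]],[255,[0,0,0],[0,0,0]]]'
python3 - <<'E'
from h import *
st();wr("w5")
im=arm.snapshot("side")[:,:,::-1].copy();crop(im,180,100,160,130,5,"pics/s5c.png");cv2.imwrite("pics/s5.png",im)
im=arm.snapshot("top")[:,:,::-1].copy();crop(im,200,140,130,130,4,"pics/t5c.png")
E
```

```text
[ 481.3538382  -285.98833821  148.        ] [ 482.34066481 -286.06742334  103.        ]
time: 8.2
tool_pos: [561.1, 26.7, 295.6]
tcp_rot: [0.088, 0.702, -0.088, 0.702]
contact_force: [-0.0, -0.3, -4.4]
gripper_width: 54.0
t 8.2 tcp [561.1   26.72 295.61] x [ 0. -0. -1.] jaw [ 0.25  0.97 -0.  ] F [-0.02 -0.31 -4.36] w 54.0 j [-0.5   0.23  0.49  1.41 -0.11  1.53  1.31]
```

View pics/w5.png

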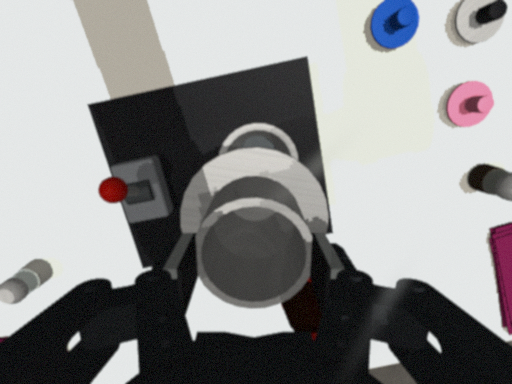

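View pics/s5c.png

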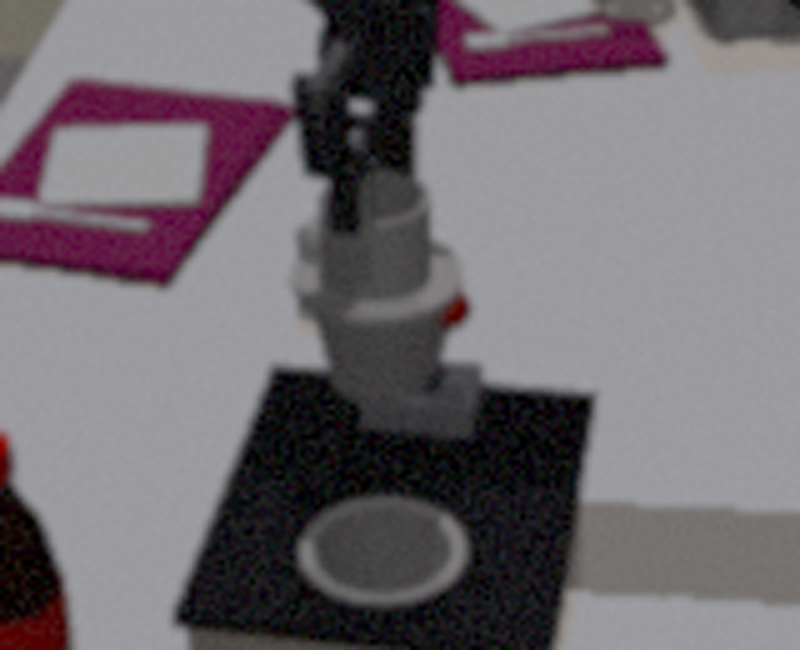

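```bash
python3 - <<'E'
from h import *
c=pickle.load(open("pics/w5.pkl","rb"));
for X in [(561.5,32.5,100),(561.5,30,100)]:
    a=np.linspace(0,6.283,60);q=np.array([proj(c,[X[0]+48.5*np.cos(k),X[1]+48.5*np.sin(k),100]) for k in a]);print(X,"u",q[:,0].min(),q[:,0].max(),"vmin",q[:,1].min())
s=arm.get_calibration("side")
S=lambda a,b,z:ray(s,180+(a+.5)/5-.5,100+(b+.5)/5-.5,z)
print("rim side",S(384,550,100),"jar flange under/mid",S(380,283,280.5))
im=cv2.imread("pics/w5.png");crop(im,200,100,120,80,6,"pics/w5c.png",0.6)
E
```

```text
(561.5, 32.5, 100) u 217.57978853452613 299.32254253494455 vmin 121.94451043714942
(561.5, 30, 100) u 215.55691539556724 297.2558602033271 vmin 122.4969199876265
rim side [559.60104113  35.33128384 100.        ] jar flange under/mid [558.16540307  34.80961761 280.5       ]
```

View pics/w5c.png

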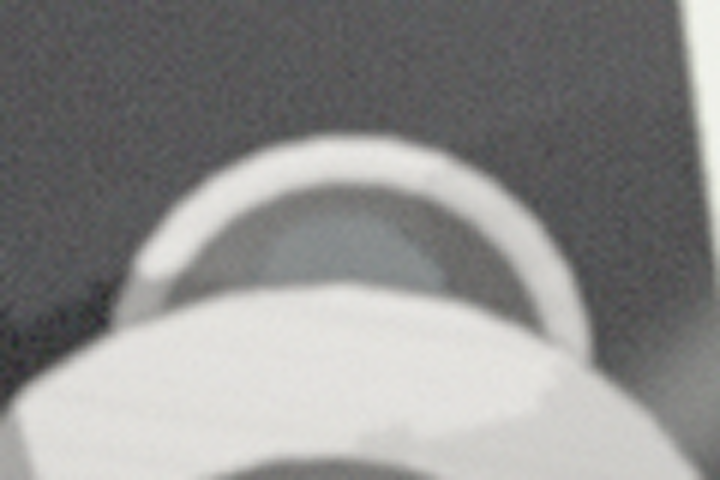

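View pics/t5c.png

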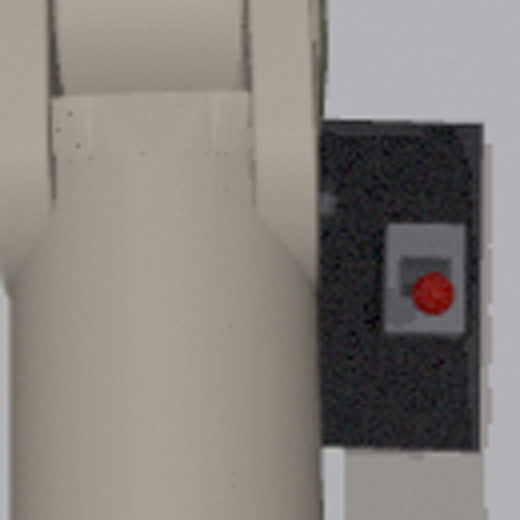

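```bash
python3 -m inch '[[255,[0.05,0.35,0],[0,0,0]],[255,[0,0,-1.5],[0,0,0]],[255,[0,0,-2.5],[0,0,0]],[255,[0,0,-2.5],[0,0,0]],[255,[0,0,-2.5],[0,0,0]],[255,[0,0,-2],[0,0,0]],[255,[0,0,-1.5],[0,0,0]],[255,[0,0,-1],[0,0,0]],[255,[0,0,0],[0,0,0]],[255,[0,0,0],[0,0,0]]]'
python3 - <<'E'
from h import *
st();wr("w6")
im=arm.snapshot("side")[:,:,::-1].copy();crop(im,190,130,130,120,5,"pics/s6c.png");cv2.imwrite("pics/s6.png",im)
E
```

```text
time: 9.35
tool_pos: [562.1, 31.9, 161.1]
tcp_rot: [0.087, 0.701, -0.087, 0.702]
contact_force: [0.4, -0.4, -4.3]
gripper_width: 54.0
t 9.35 tcp [562.12  31.94 161.14] x [ 0.  0. -1.] jaw [0.25 0.97 0.  ] F [ 0.41 -0.42 -4.3 ] w 54.0 j [-0.5   0.29  0.47  1.64 -0.14  1.24  1.33]
```

View pics/w6.png

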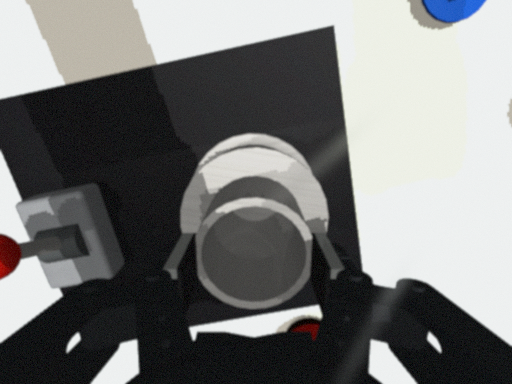

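View pics/s6c.png

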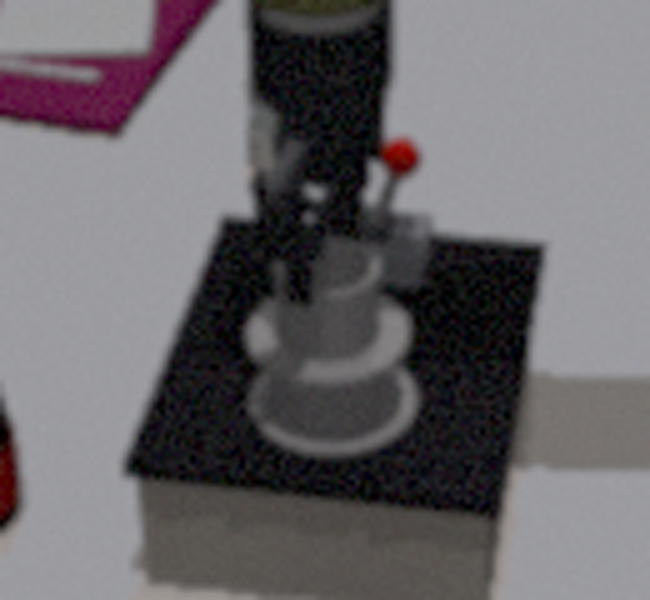

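```bash
python3 - <<'E'
from h import *
c=pickle.load(open("pics/w6.pkl","rb"));
for X in [(562,32),(562,30),(560,32)]:
    a=np.linspace(0,6.283,120);q=np.array([proj(c,[X[0]+48.5*np.cos(k),X[1]+48.5*np.sin(k),100]) for k in a]);i=q[:,1].argmin();print(X,"u",q[:,0].min(),q[:,0].max(),"apex",q[i])
im=cv2.imread("pics/w6.png");crop(im,170,110,180,110,4,"pics/w6c.png",0.8)
E
```

```text
(562, 32) u 190.2272609624406 317.1291953796595 apex [253.04748256 133.02987644]
(562, 30) u 187.72004745119358 314.55400565541316 apex [250.36409904 133.71717476]
(560, 32) u 189.44029994933362 316.63145531972026 apex [252.36734604 130.29885894]
```

View pics/w6c.png

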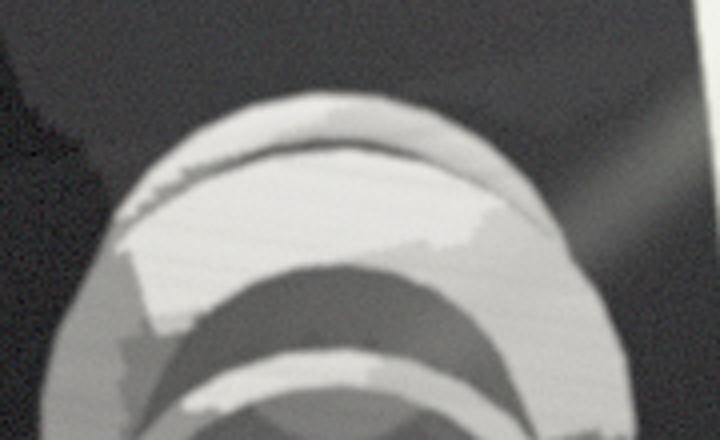

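```bash
python3 -m inch '[[255,[0,0,-1],[0,0,0]],[255,[0,0,-1],[0,0,0]],[255,[0,0,-1],[0,0,0]],[255,[0,0,-0.5],[0,0,0]],[255,[0,0,-0.3],[0,0,0]],[255,[0,0,0],[0,0,0]],[255,[0,0,0],[0,0,0]]]'
python3 -c "from h import *;st()"
```

```text
time: 10.15
tool_pos: [561.7, 31.6, 122.5]
tcp_rot: [0.087, 0.702, -0.088, 0.702]
contact_force: [-0.8, -0.6, -4.5]
gripper_width: 54.2
t 10.15 tcp [561.7   31.64 122.51] x [-0. -0. -1.] jaw [ 0.25  0.97 -0.  ] F [-0.82 -0.64 -4.45] w 54.2 j [-0.49  0.33  0.47  1.69 -0.16  1.16  1.34]
```

```bash
python3 -m inch '[[255,[0,0,-0.2],[0,0,0]],[255,[0,0,-0.15],[0,0,0]],[255,[0,0,0],[0,0,0]],[255,[0,0,0],[0,0,0]]]'
python3 -m inch '[[255,[0,0,-0.1],[0,0,0]],[255,[0,0,0],[0,0,0]],[255,[0,0,0],[0,0,0]]]'
python3 -c "from h import *;st()"
```

```text
time: 10.55
tool_pos: [562.7, 31.3, 120.2]
tcp_rot: [0.088, 0.701, -0.088, 0.703]
contact_force: [-1.4, -2.5, 5.8]
gripper_width: 53.8
time: 10.85
tool_pos: [563.1, 31.2, 119.7]
tcp_rot: [0.088, 0.7, -0.088, 0.703]
contact_force: [-1.4, -3.5, 9.2]
gripper_width: 54.3
t 10.85 tcp [563.12  31.17 119.71] x [ 0. -0. -1.] jaw [0.25 0.97 0.  ] F [-1.39 -3.55  9.25] w 54.3 j [-0.49  0.33  0.47  1.69 -0.16  1.15  1.34]
```

```bash
python3 - <<'E'
from h import *
wr("w7")
im=cv2.imread("pics/w7.png");crop(im,170,110,180,130,4,"pics/w7c.png",0.8)
im=arm.snapshot("side")[:,:,::-1].copy();crop(im,210,160,90,80,8,"pics/s7c.png");cv2.imwrite("pics/s7.png",im)
E
```

```text
(no output)
```

View pics/w7c.png

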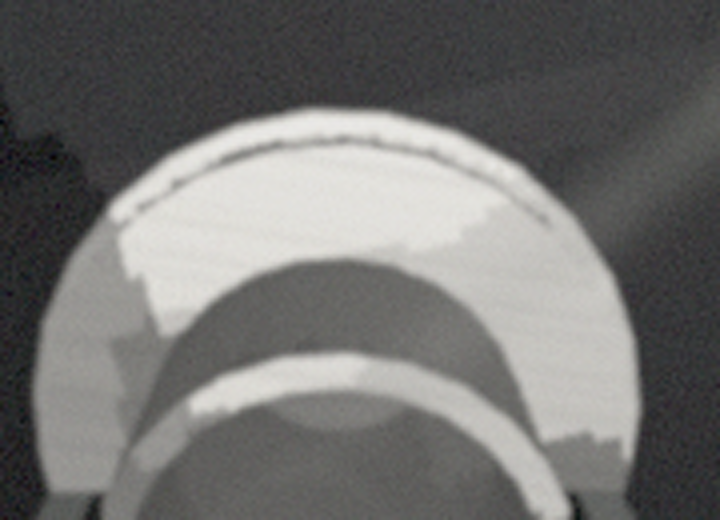

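View pics/s7c.png

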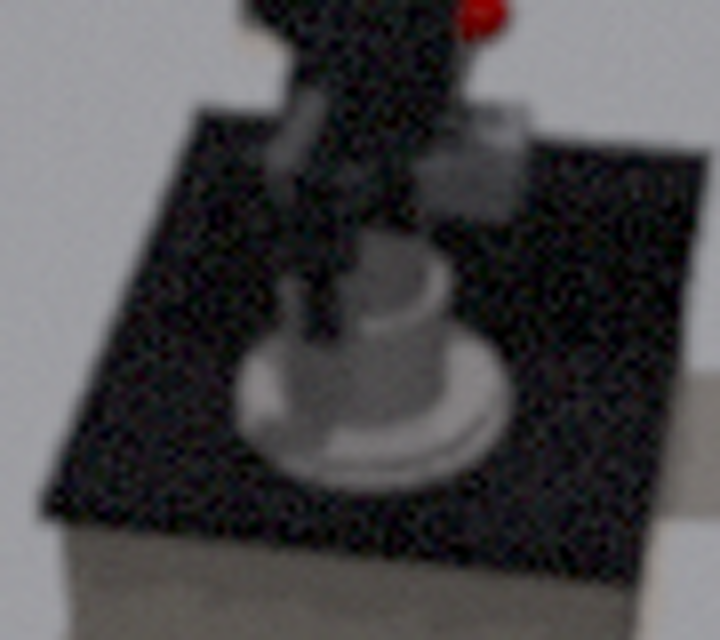

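```bash
python3 -m inch '[[255,[0.05,-0.1,-0.15],[0,0,0]],[255,[0,0,0],[0,0,0]],[255,[0,0,0],[0,0,0]]]'
python3 -m inch '[[255,[0,0,-0.15],[0,0,0]],[255,[0,0,0],[0,0,0]],[255,[0,0,0],[0,0,0]]]'
```

```text
time: 11.25
tool_pos: [564.0, 30.8, 119.3]
tcp_rot: [0.088, 0.7, -0.087, 0.703]
contact_force: [-3.4, -1.6, 16.3]
gripper_width: 54.0
time: 11.55
tool_pos: [564.1, 30.8, 119.1]
tcp_rot: [0.088, 0.7, -0.087, 0.703]
contact_force: [-9.4, -1.5, 29.2]
gripper_width: 54.0
```

```bash
python3 -m inch '[[255,[-0.05,0,0.25],[0,0,0]],[255,[0,0,0],[0,0,0]],[100,[0,0,0],[0,0,0]],[60,[0,0,0],[0,0,0]],[0,[0,0,0],[0,0,0]],[0,[0,0,0],[0,0,0]],[0,[0,0,0],[0,0,0]],[0,[0,0,0],[0,0,0]]]'
python3 - <<'E'
from h import *
st();wr("w8")
im=cv2.imread("pics/w8.png");crop(im,170,110,180,130,4,"pics/w8c.png",0.8)
im=arm.snapshot("side")[:,:,::-1].copy();crop(im,210,160,90,80,8,"pics/s8c.png");cv2.imwrite("pics/s8.png",im)
E
```

```text
time: 12.35
tool_pos: [561.6, 31.0, 117.2]
tcp_rot: [0.087, 0.702, -0.087, 0.702]
contact_force: [0.3, 0.0, -0.4]
gripper_width: 85.7
t 12.35 tcp [561.62  31.01 117.24] x [-0. -0. -1.] jaw [ 0.25  0.97 -0.  ] F [ 0.27  0.04 -0.36] w 85.7 j [-0.49  0.33  0.47  1.69 -0.16  1.15  1.34]
```

View pics/w8c.png

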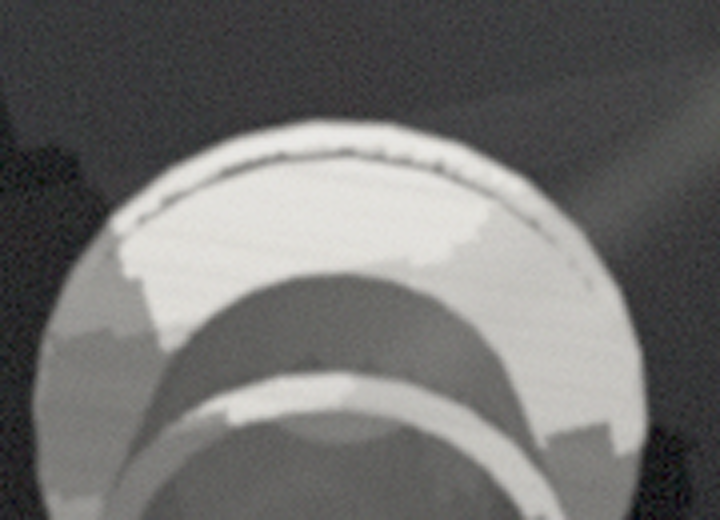

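View pics/s8c.png

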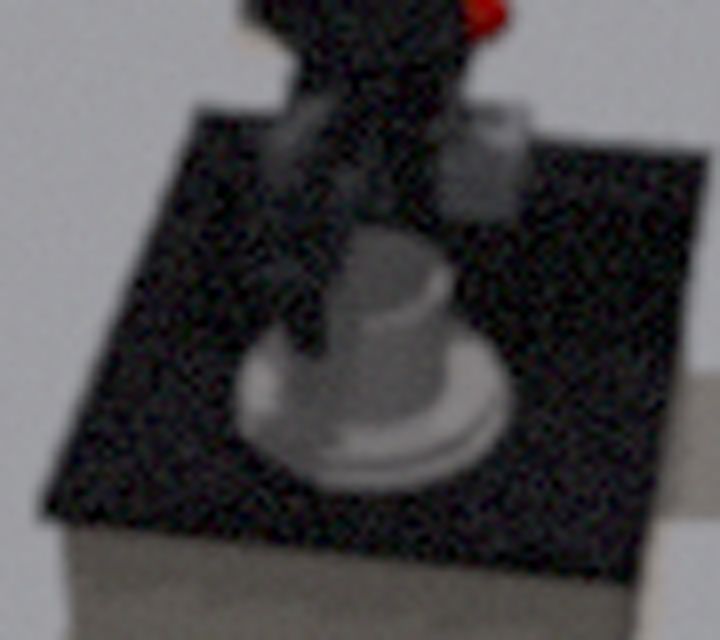

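```bash
python3 -m inch '[[0,[0,0,1],[0,0,0]],[0,[0,0,2],[0,0,0]],[0,[0,0,3],[0,0,0]],[0,[0,0,4],[0,0,0]],[0,[0,0,4],[0,0,0]],[0,[0,0,1],[0,0,0]],[0,[0,0,0],[0,0,0]],[0,[0,0,0],[0,0,0]]]'
python3 - <<'E'
from h import *
st();wr("w9")
im=cv2.imread("pics/w9.png");crop(im,190,120,130,120,6,"pics/w9c.png",0.8)
im=arm.snapshot("side")[:,:,::-1].copy();crop(im,210,150,90,80,8,"pics/s9c.png");cv2.imwrite("pics/s9.png",im)
E
```

```text
time: 13.25
tool_pos: [561.3, 31.0, 266.6]
tcp_rot: [0.087, 0.702, -0.087, 0.701]
contact_force: [0.1, 0.4, -0.2]
gripper_width: 85.7
t 13.25 tcp [561.31  30.95 266.62] x [-0. -0. -1.] jaw [ 0.25  0.97 -0.  ] F [ 0.06  0.43 -0.24] w 85.7 j [-0.51  0.24  0.49  1.47 -0.11  1.47  1.31]
```

View pics/w9c.png

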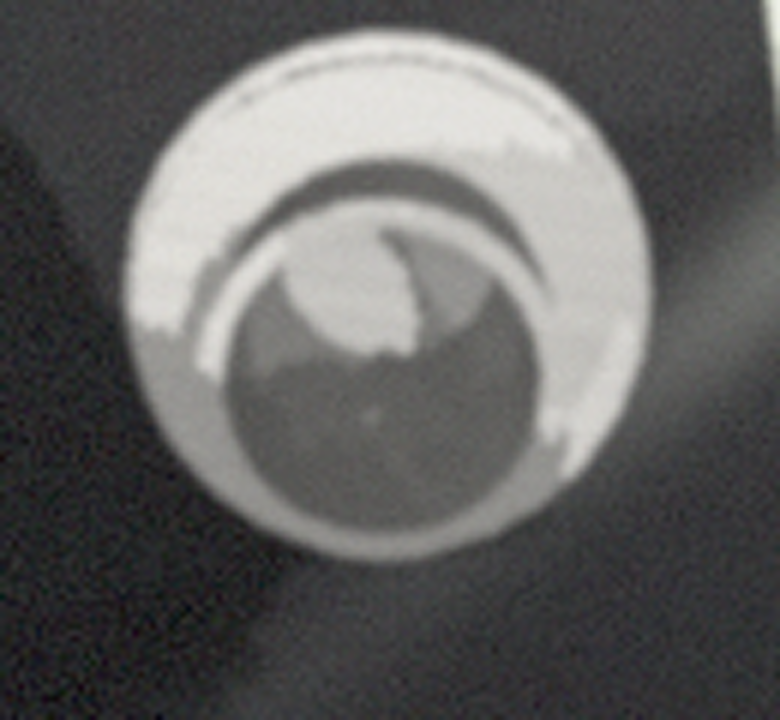

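View pics/s9c.png

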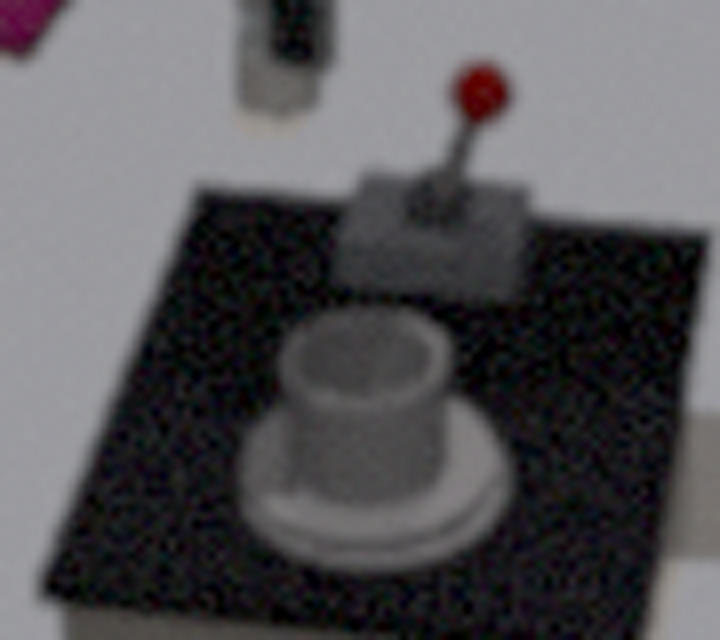

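```bash
python3 - <<'E'
from h import *
np.set_printoptions(precision=1,suppress=True)
c=pickle.load(open("pics/w9.pkl","rb"));
print(ray(c,190+383.5/6-.5,120+376/6-.5,150))
def el(cc,z,r):
    a=np.linspace(0,6.283,200);q=np.array([proj(c,[cc[0]+r*np.cos(k),cc[1]+r*np.sin(k),z]) for k in a]);q=(q-[190,120]+.5)*6-.5
    print(z,r,q.min(0),q.max(0))
for cc in [(562,31)]:
    el(cc,150,25);el(cc,150,29);el(cc,105,45.5);el(cc,100,48.5)
E
```

```text
[562.8  30.4 150. ]
150 25 [226.1 210.9] [545.1 521.1]
150 29 [200.5 184.8] [570.7 544.7]
105 45.5 [132.8  53.3] [637.8 549. ]
100 48.5 [119.9  33.9] [650.6 555.2]
```

```bash
python3 - <<'E'
from h import *
np.set_printoptions(precision=1,suppress=True)
def el(c,cc,z,r,o,k):
    a=np.linspace(0,6.283,200);q=np.array([proj(c,[cc[0]+r*np.cos(t),cc[1]+r*np.sin(t),z]) for t in a]);q=(q-o+.5)*k-.5
    print(z,r,q.min(0),q.max(0),q.min(0)/2+q.max(0)/2);return q
s=arm.get_calibration("side")
im=cv2.imread("pics/s9.png");crop(im,230,180,60,48,13,"pics/s9d.png",0.5)
for z,r in [(150,29),(150,25),(105,45.5),(100,45.5),(100,48.5)]: el(s,(559.6,35.3),z,r,np.array([230,180]),13)
E
```

```text
150 29 [210.4 131.5] [479.  295.2] [344.7 213.4]
150 25 [228.9 142.4] [460.4 283.5] [344.7 212.9]
105 45.5 [142.9 246.7] [554.8 507.7] [348.9 377.2]
100 45.5 [143.9 264. ] [554.8 525.4] [349.3 394.7]
100 48.5 [130.3 255.9] [568.3 534.5] [349.3 395.2]
```

View pics/s9d.png

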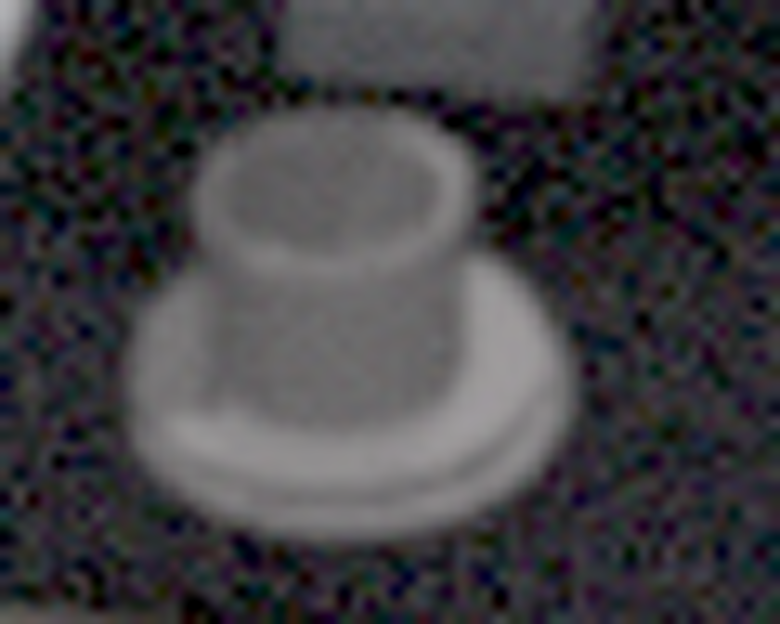

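The pictures show the jar about 5–7 mm high and leaning slightly to +x, so it is wedged and not home. I'll grip it again, lift it a little, re-centre it and lower it again.

```bash
python3 -m inch '[[0,[0,0,-2],[0,0,0]],[0,[0,0,-3.5],[0,0,0]],[0,[0,0,-3.5],[0,0,0]],[0,[0,0,-3],[0,0,0]],[0,[0,0,-1.7],[0,0,0]],[0,[0,0,-0.6],[0,0,0]],[0,[0,0,0],[0,0,0]],[60,[0,0,0],[0,0,0]],[255,[0,0,0],[0,0,0]],[255,[0,0,0],[0,0,0]],[255,[0,0,0],[0,0,0]],[255,[0,0,0],[0,0,0]],[255,[0,0,0],[0,0,0]],[255,[0,0,0],[0,0,0]]]' 50
python3 -m inch '[[255,[0,0,0.4],[0,0,0]],[255,[0,0,0.6],[0,0,0]],[255,[0,0,0.5],[0,0,0]],[255,[0,0,0],[0,0,0]],[255,[0,0,0],[0,0,0]]]'
python3 - <<'E'
from h import *
st();wr("w10")
im=cv2.imread("pics/w10.png");crop(im,170,110,180,145,4,"pics/w10c.png",0.8)
im=arm.snapshot("side")[:,:,::-1].copy();crop(im,210,150,90,80,8,"pics/s10c.png",0.5);cv2.imwrite("pics/s10.png",im)
E
```

```text
time: 14.75
tool_pos: [568.3, 50.2, 130.9]
tcp_rot: [0.09, 0.698, -0.073, 0.707]
contact_force: [9.4, 44.7, 19.0]
gripper_width: 1.8
time: 15.25
tool_pos: [562.0, 30.0, 140.0]
tcp_rot: [0.088, 0.701, -0.088, 0.702]
contact_force: [0.1, -0.2, 0.0]
gripper_width: 0.0
t 15.25 tcp [561.98  30.01 140.  ] x [ 0. -0. -1.] jaw [ 0.25  0.97 -0.  ] F [ 0.09 -0.23  0.02] w 0.0 j [-0.49  0.31  0.47  1.67 -0.15  1.2   1.34]
```

View pics/w10c.png

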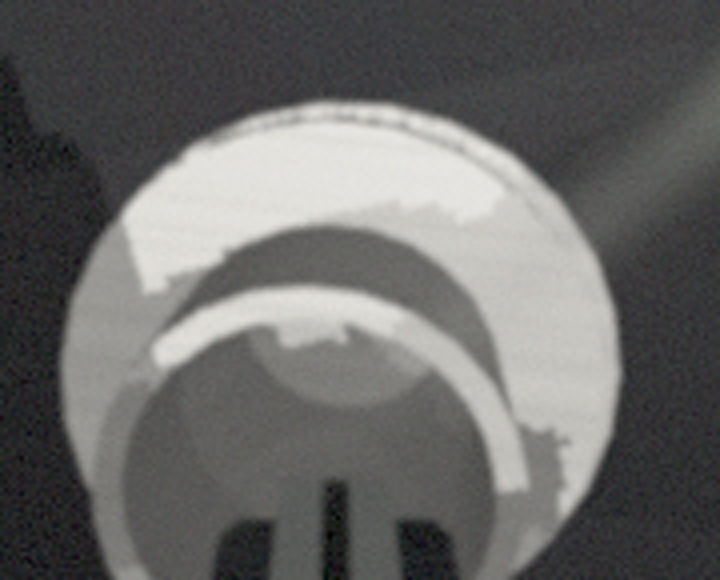

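View pics/s10c.png

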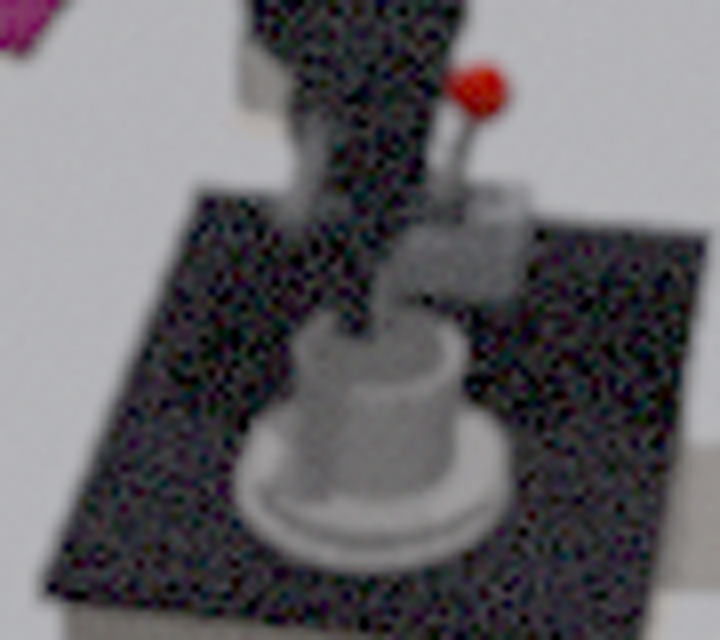

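The grip slipped off: the fingers are now shut inside the mouth, and the jar leans slightly. I'll go straight up and look again.

```bash
python3 -m inch '[[255,[0,0,1],[0,0,0]],[255,[0,0,2],[0,0,0]],[255,[0,0,3],[0,0,0]],[0,[0,0,4],[0,0,0]],[0,[0,0,2],[0,0,0]],[0,[0,0,0],[0,0,0]],[0,[0,0,0],[0,0,0]]]' 60
python3 - <<'E'
from h import *
st();wr("w11")
im=cv2.imread("pics/w11.png");crop(im,190,120,130,120,6,"pics/w11c.png",0.8)
im=arm.snapshot("side")[:,:,::-1].copy();crop(im,230,175,60,48,13,"pics/s11c.png",0.5);cv2.imwrite("pics/s11.png",im)
E
```

```text
time: 16.05
tool_pos: [561.9, 30.4, 260.0]
tcp_rot: [0.088, 0.701, -0.088, 0.702]
contact_force: [0.4, 0.2, -0.7]
gripper_width: 58.2
t 16.05 tcp [561.87  30.39 260.04] x [ 0.  0. -1.] jaw [0.25 0.97 0.  ] F [ 0.42  0.19 -0.73] w 58.2 j [-0.51  0.24  0.49  1.48 -0.11  1.45  1.31]
```

View pics/w11c.png

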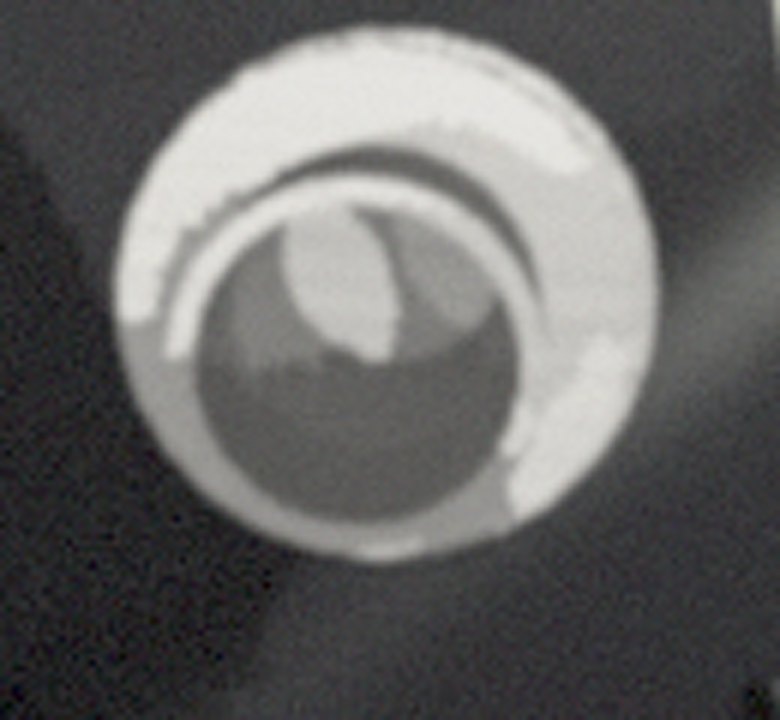

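View pics/s11c.png

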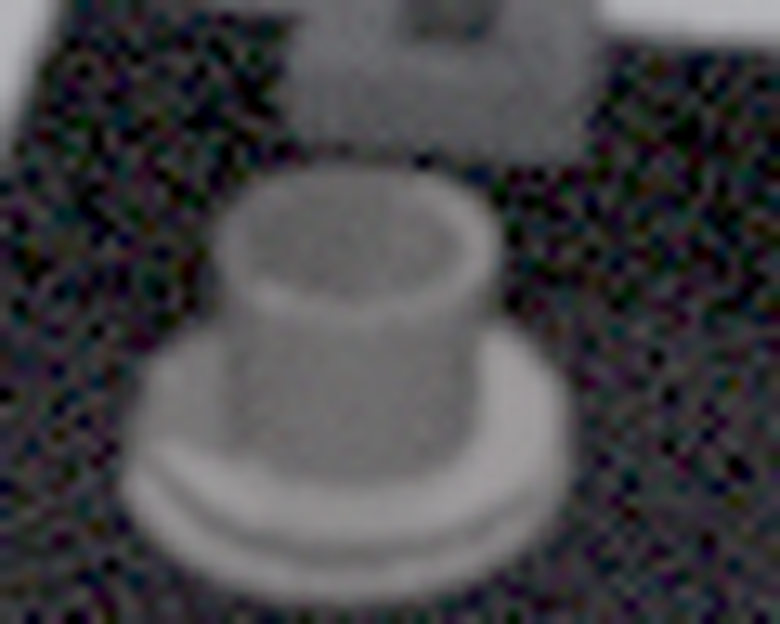

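```bash
cat > fit.py <<'E'
from h import *
from scipy.optimize import least_squares
np.set_printoptions(precision=3,suppress=True)
th=np.linspace(0,2*np.pi,361)
def circ(c,p,zl,r,o,k,sh=0):
    x,y,z,tx,ty=p;ax=np.array([tx,ty,1.]);ax/=np.linalg.norm(ax)
    e1=np.cross([0,1,0],ax);e1/=np.linalg.norm(e1);e2=np.cross(ax,e1)
    P=np.array([x,y,z])+zl*ax+r*(np.cos(th)[:,None]*e1+np.sin(th)[:,None]*e2)
    f,cx,cy=K(c);q=P@np.array(c["R"]).T+c["t"];q=np.c_[cx+f*q[:,0]/q[:,2],cy+f*q[:,1]/q[:,2]]
    return (q-o+.5)*k-.5+sh
W=(561.6,31.9,0,0,0)
def fit(wc,wo,wk,wobs,wrim,sc,so,sk,sobs,srim,sarc):
    # obs lists: (zl,r,which,val) which in xmin,xmax,ymin,ymax
    g={"xmin":lambda q:q[:,0].min(),"xmax":lambda q:q[:,0].max(),"ymin":lambda q:q[:,1].min(),"ymax":lambda q:q[:,1].max()}
    def shift(c,o,k,rim):
        q=circ(c,W,100,48.5,o,k);d={0:[],1:[]}
        for w,v in rim: d[0 if w[0]=="x" else 1].append(v-g[w](q))
        return np.array([np.mean(d[0]),np.mean(d[1])])
    ws=shift(wc,wo,wk,wrim);ss=shift(sc,so,sk,srim);print("shifts px",ws/wk,ss/sk)
    def res(p):
        r=[]
        for zl,rr,w,v in wobs: r.append((g[w](circ(wc,p,zl,rr,wo,wk,ws))-v)/wk)
        for zl,rr,w,v in sobs: r.append((g[w](circ(sc,p,zl,rr,so,sk,ss))-v)/sk)
        q=circ(sc,p,60,45.5,so,sk,ss)
        for a in sarc: r.append(np.min(np.hypot(*(q-a).T))/sk)
        return np.array(r)
    s=least_squares(res,[561.6,31.9,44,0,0],loss="soft_l1",f_scale=.5)
    print("jar",s.x,"\nres",res(s.x));return s.x
E
python3 - <<'E'
from fit import *
wc=pickle.load(open("pics/w11.pkl","rb"));sc=arm.get_calibration("side")
fit(wc,np.array([190,120]),6,[(110,29,"xmin",163),(110,29,"ymin",170),(110,25,"xmin",195),(110,25,"xmax",520),(110,25,"ymax",522)],[("xmin",113),("xmax",660),("ymin",25),("ymax",562)],
 sc,np.array([230,175]),13,[(110,29,"xmin",213),(110,29,"xmax",500),(110,29,"ymin",160),(110,29,"ymax",320)],[("xmin",122),("xmax",575),("ymax",605)],[(145,440),(200,515),(340,565),(450,540),(540,488)])
E
```

```text
shifts px [-0.766  0.125] [0.464 1.267]
jar [564.87   35.513  47.486  -0.064  -0.071] 
res [ 0.012 -0.133 -0.935  0.576  0.743  1.215 -0.251  1.091  0.218  0.059
  0.077  0.552  0.577  0.224]
```

```bash
python3 - <<'E'
from h import *
np.set_printoptions(precision=1,suppress=True)
c=pickle.load(open("pics/w4.pkl","rb"))
T=np.array([482.38,-286.61,115.73]);j=np.array([.245,.97,0]);e=np.array([-.97,.245,0])
for z in [0,10,19,30]:
  for p in [-11,11]:
    print(z,p,[proj(c,T+s*27*j+p*e+[0,0,z]) for s in (-1,1)], [proj(c,T+s*41.5*j+p*e+[0,0,z]) for s in (-1,1)])
im=cv2.imread("pics/w4.png");crop(im,130,140,250,150,3,"pics/w4c.png",0.5)
E
```

```text
0 -11 [array([207.4, 245.8]), array([300. , 245.8])] [array([182.5, 245.8]), array([324.8, 245.8])]
0 11 [array([205.8, 210.1]), array([301.6, 210.2])] [array([180.1, 210.1]), array([327.3, 210.2])]
10 -11 [array([204.8, 253.8]), array([302.6, 253.8])] [array([178.5, 253.8]), array([328.9, 253.8])]
10 11 [array([203. , 216.3]), array([304.4, 216.4])] [array([175.8, 216.3]), array([331.7, 216.4])]
19 -11 [array([202.2, 261.8]), array([305.3, 261.9])] [array([174.5, 261.8]), array([332.9, 261.9])]
19 11 [array([200.2, 222.6]), array([307.3, 222.6])] [array([171.4, 222.6]), array([336.1, 222.6])]
30 -11 [array([198.5, 272.9]), array([308.9, 272.9])] [array([168.9, 272.9]), array([338.6, 272.9])]
30 11 [array([196.3, 231.2]), array([311.3, 231.2])] [array([165.4, 231.2]), array([342.1, 231.2])]
```

View pics/w4c.png

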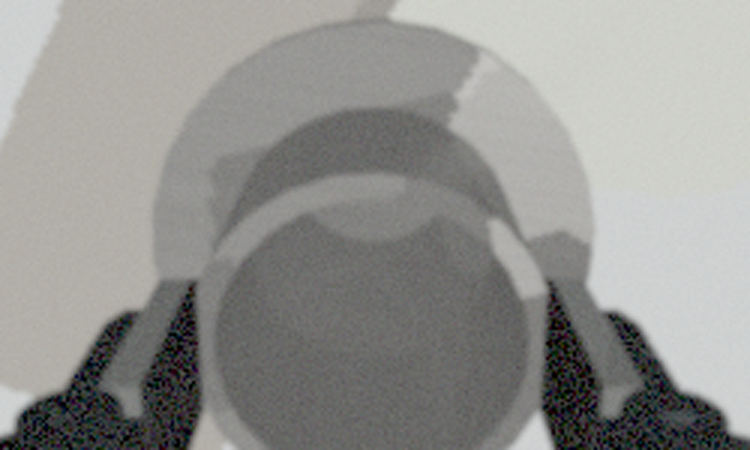

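```bash
python3 - <<'E'
from h import *
np.set_printoptions(precision=1,suppress=True)
c=arm.get_calibration("side")
T=np.array([561.1,26.7,295.6]);j=np.array([.245,.97,0]);e=np.array([-.97,.245,0])
P=lambda X:(proj(c,X)-[180,100]+.5)*5-.5
for z in [0,10,19]:
    print(z,[P(T+[0,0,z]+27*j+p*e) for p in (-11,0,11)],[P(T+[0,0,z]+41*j+p*e) for p in (-11,0,11)])
print("collar mid",P(T+[0,0,19]), P(T+[-1,0.5,-77.7+110]))
c=pickle.load(open("pics/w10.pkl","rb"));T=np.array([561.98,30.,140])
for z in (0,5):print([proj(c,T+[0,0,z]+p*e) for p in (-11,0,11)])
E
```

```text
0 [array([336.4, 271.7]), array([356.1, 275.6]), array([376. , 279.5])] [array([325.7, 285.4]), array([345.6, 289.4]), array([365.7, 293.4])]
10 [array([335.7, 255. ]), array([355.6, 258.9]), array([375.6, 262.8])] [array([324.9, 268.6]), array([345. , 272.6]), array([365.2, 276.5])]
19 [array([335.1, 239.8]), array([355.1, 243.7]), array([375.2, 247.5])] [array([324.3, 253.3]), array([344.4, 257.2]), array([364.7, 261.2])]
collar mid [375.1 218.2] [376.3 196.2]
[array([253.7, 245.9]), array([253.7, 228.4]), array([253.7, 210.2])]
[array([253.7, 249.8]), array([253.7, 231.8]), array([253.7, 213.2])]
```

```bash
python3 - <<'E'
from h import *
im=cv2.imread("pics/s5.png");crop(im,225,110,60,60,12,"pics/s5d.png",0.4)
im=cv2.imread("pics/w10.png");crop(im,170,190,170,110,4,"pics/w10d.png",0.4)
E
```

```text
(no output)
```

View pics/s5d.png

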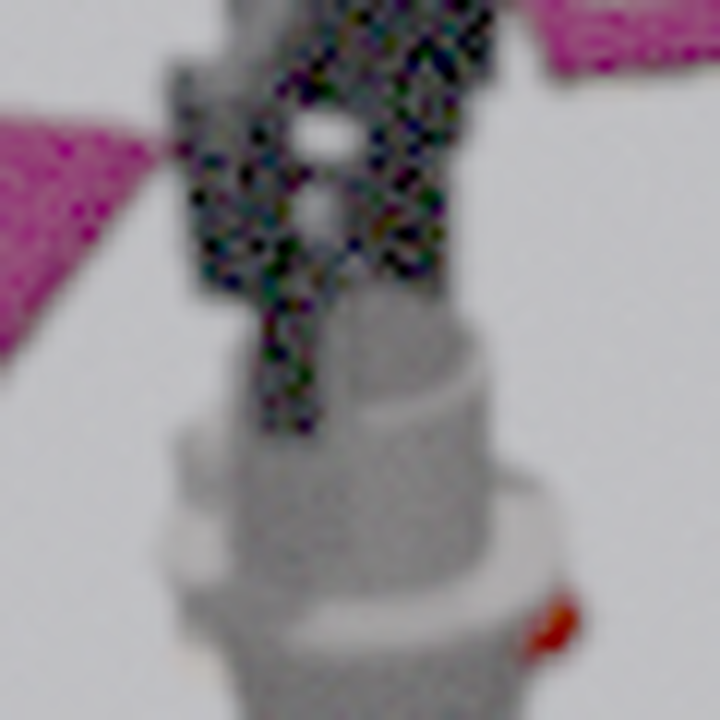

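View pics/w10d.png

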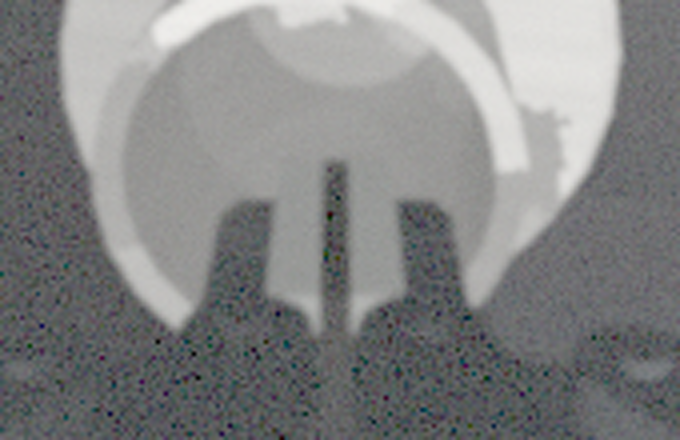

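```bash
python3 - <<'E'
from fit import *
sc=arm.get_calibration("side")
S=lambda a,b,z,v0:ray(sc,230+(a+.5)/13-.5,v0+(b+.5)/13-.5,z)
for z in (150,154,157): print("s9 mouth",S(335,187,z,180),"s11 mouth",S(356.5,240,z,175))
wc=pickle.load(open("pics/w9.pkl","rb"))
fit(wc,np.array([190,120]),6,[(110,29,"xmin",195),(110,29,"ymin",197),(110,25,"xmin",225),(110,25,"xmax",540),(110,25,"ymax",530)],[("xmin",123),("xmax",655),("ymin",30),("ymax",562)],
 sc,np.array([230,180]),13,[(110,29,"xmin",193),(110,29,"xmax",477),(110,29,"ymin",103),(110,29,"ymax",270)],[("xmin",128),("xmax",578),("ymax",540)],[(150,430),(330,505),(440,480),(540,410)])
E
```

```text
s9 mouth [562.867  26.786 150.   ] s11 mouth [558.795  22.002 150.   ]
s9 mouth [562.066  31.986 154.   ] s11 mouth [558.017  27.229 154.   ]
s9 mouth [561.466  35.886 157.   ] s11 mouth [557.434  31.149 157.   ]
shifts px [-0.087  0.791] [0.81  1.267]
jar [566.588  33.808  46.221  -0.04   -0.03 ] 
res [-0.056 -0.039 -0.747  0.972  1.955  1.393  0.204  0.906  0.14   0.307
  0.05   0.774  0.071]
```

```bash
python3 -m inch '[[118,[-0.2,-0.1,-2],[0,0,0]],[118,[0,0,-3],[0,0,0]],[118,[0,0,-2.5],[0,0,0]],[118,[0,0,-1],[0,0,0]],[118,[0,0,0],[0,0,0]],[118,[0,0,0],[0,0,0]]]'
python3 - <<'E'
from h import *
st();wr("w12")
im=cv2.imread("pics/w12.png");crop(im,150,110,210,150,3,"pics/w12c.png",0.5)
im=arm.snapshot("side")[:,:,::-1].copy();crop(im,225,150,70,60,10,"pics/s12c.png",0.4);cv2.imwrite("pics/s12.png",im)
E
```

```text
time: 16.75
tool_pos: [560.1, 29.8, 175.2]
tcp_rot: [0.087, 0.702, -0.087, 0.702]
contact_force: [0.6, -0.6, 0.7]
gripper_width: 46.2
t 16.75 tcp [560.06  29.81 175.15] x [ 0. -0. -1.] jaw [ 0.25  0.97 -0.  ] F [ 0.63 -0.61  0.72] w 46.2 j [-0.5   0.28  0.48  1.62 -0.13  1.27  1.32]
```

View pics/w12c.png

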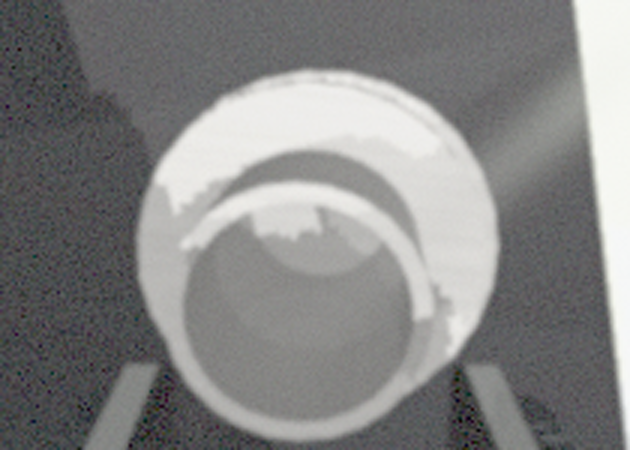

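View pics/s12c.png

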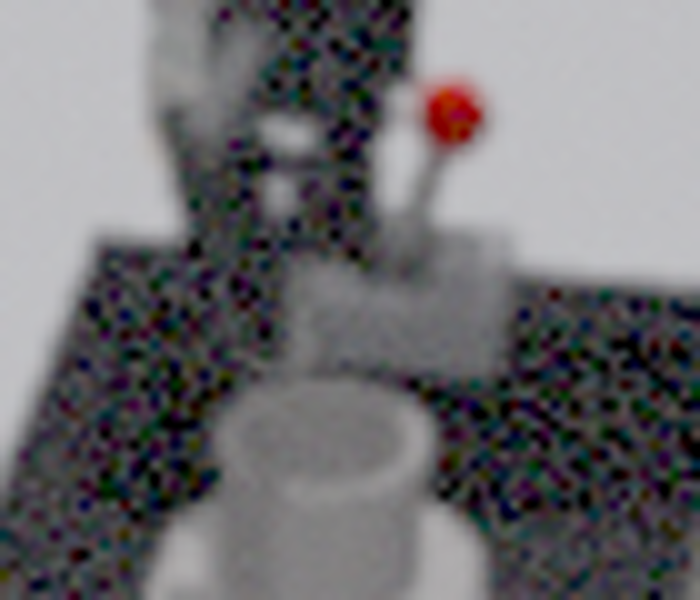

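```bash
python3 - <<'E'
from h import *
np.set_printoptions(precision=1,suppress=True)
c=arm.get_calibration("side");j=np.array([.245,.97,0]);e=np.array([-.97,.245,0])
T=np.array([561.31,30.95,266.6])
for z in (0,13,26,40):print(z,[proj(c,T+[0,0,z]+d*j+p*e) for d in (43,55) for p in (-8,8)])
im=cv2.imread("pics/s9.png");crop(im,215,110,70,60,10,"pics/s9e.png",0.3)
c0=cv2.imread("pics/s4.png");crop(c0,260,80,60,60,10,"pics/s4e.png",0.35)
T=np.array([482.38,-286.6,115.7]);
for z in (0,13,26,40):print(z,[(proj(c,T+[0,0,z]+d*j)-[260,80]+.5)*10 for d in (27,35)])
print((proj(c,T+[0,0,32.3])-[260,80]+.5)*10)
E
```

```text
0 [array([245.6, 167.7]), array([251.3, 168.9]), array([243.7, 170.2]), array([249.5, 171.4])]
13 [array([245.4, 163.5]), array([251.2, 164.7]), array([243.5, 165.9]), array([249.4, 167.1])]
26 [array([245.2, 159.2]), array([251. , 160.4]), array([243.3, 161.6]), array([249.2, 162.8])]
40 [array([245. , 154.5]), array([250.9, 155.6]), array([243.1, 156.9]), array([249. , 158.1])]
0 [array([290.4, 730. ]), array([283. , 741.7])]
13 [array([291.5, 697. ]), array([284. , 708.7])]
26 [array([292.5, 663.7]), array([285. , 675.3])]
40 [array([293.7, 627.4]), array([286.1, 638.9])]
[318.1 609.3]
```

View pics/s9e.png

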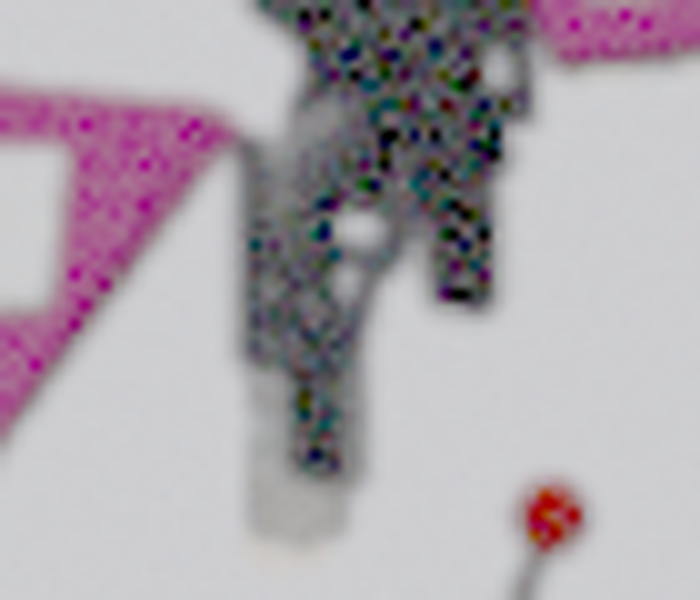

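View pics/s4e.png

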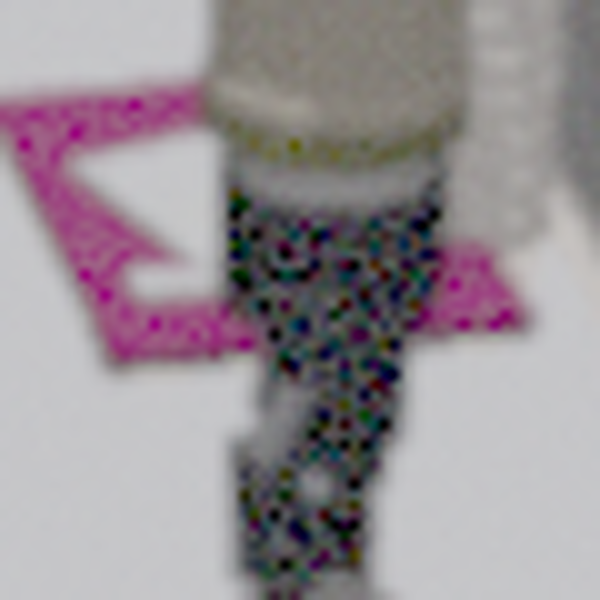

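Both the side and wrist views show the real fingertips 20–30 mm behind the reported TCP, so my first grasp only caught the top few mm of the collar. I'll grip again much deeper, with the TCP about 60 mm above the jar's base.

```bash
python3 -m inch '[[0,[-0.15,-0.2,0],[0,0,0]],[0,[0,0,0],[0,0,0]],[0,[0,0,0],[0,0,0]],[0,[0,0,0],[0,0,0]],[0,[0,0,-1],[0,0,0]],[0,[0,0,-1.5],[0,0,0]],[0,[0,0,-1.5],[0,0,0]],[0,[0,0,-1],[0,0,0]],[0,[0,0,-0.5],[0,0,0]],[0,[0,0,0],[0,0,0]],[0,[0,0,0],[0,0,0]]]' 60
python3 - <<'E'
from h import *
st();wr("w13")
im=cv2.imread("pics/w13.png");crop(im,110,110,290,160,2.7,"pics/w13c.png",0.5)
im=arm.snapshot("side")[:,:,::-1].copy();crop(im,225,150,70,60,10,"pics/s13c.png",0.4);cv2.imwrite("pics/s13.png",im)
E
```

```text
time: 17.95
tool_pos: [558.6, 27.9, 119.9]
tcp_rot: [0.087, 0.701, -0.087, 0.702]
contact_force: [-0.1, 0.0, -0.2]
gripper_width: 85.5
t 17.95 tcp [558.56  27.86 119.89] x [ 0. -0. -1.] jaw [0.25 0.97 0.  ] F [-0.11  0.02 -0.18] w 85.5 j [-0.49  0.32  0.47  1.7  -0.16  1.16  1.35]
```

View pics/w13c.png

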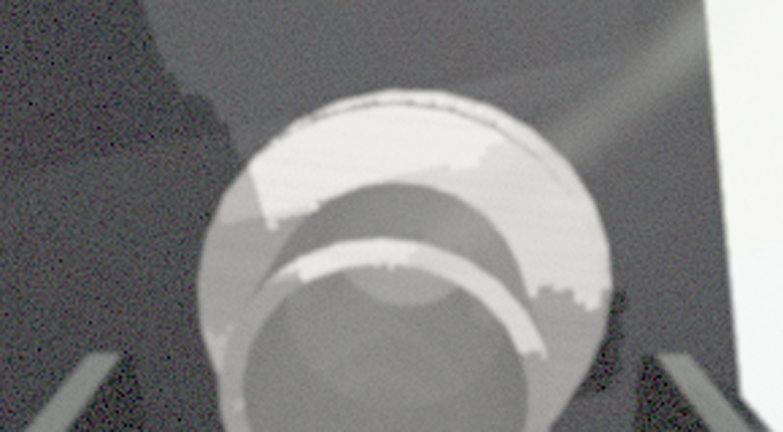

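View pics/s13c.png

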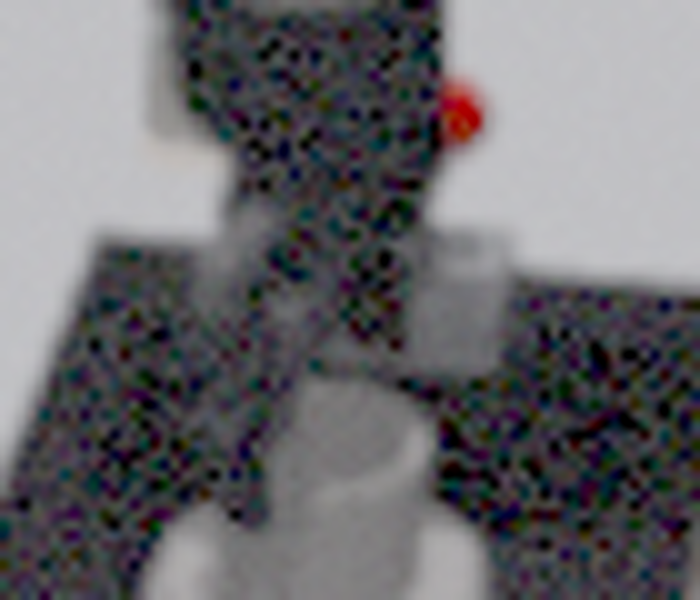

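```bash
python3 -m inch '[[0,[0,0,-0.6],[0,0,0]],[0,[0,0,-0.6],[0,0,0]],[0,[0,0,-0.4],[0,0,0]],[0,[0,0,0],[0,0,0]],[0,[0,0,0],[0,0,0]]]'
python3 - <<'E'
from h import *
st();wr("w14")
im=cv2.imread("pics/w14.png");crop(im,110,110,290,200,2.7,"pics/w14c.png",0.5)
im=arm.snapshot("side")[:,:,::-1].copy();crop(im,225,160,70,60,10,"pics/s14c.png",0.4);cv2.imwrite("pics/s14.png",im)
E
```

```text
time: 18.55
tool_pos: [558.1, 27.9, 103.3]
tcp_rot: [0.087, 0.702, -0.087, 0.702]
contact_force: [-0.2, 0.3, -0.3]
gripper_width: 85.6
t 18.55 tcp [558.14  27.87 103.31] x [-0. -0. -1.] jaw [ 0.25  0.97 -0.  ] F [-0.18  0.34 -0.29] w 85.6 j [-0.48  0.34  0.47  1.72 -0.17  1.12  1.35]
```

View pics/w14c.png

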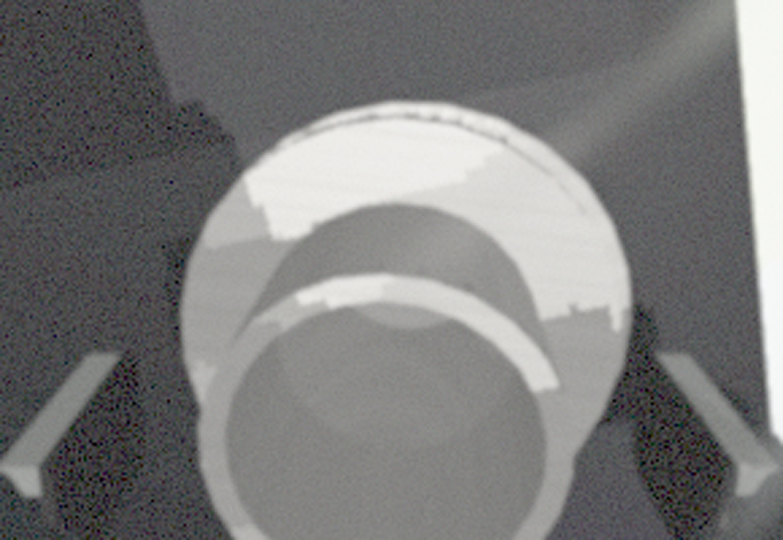

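View pics/s14c.png

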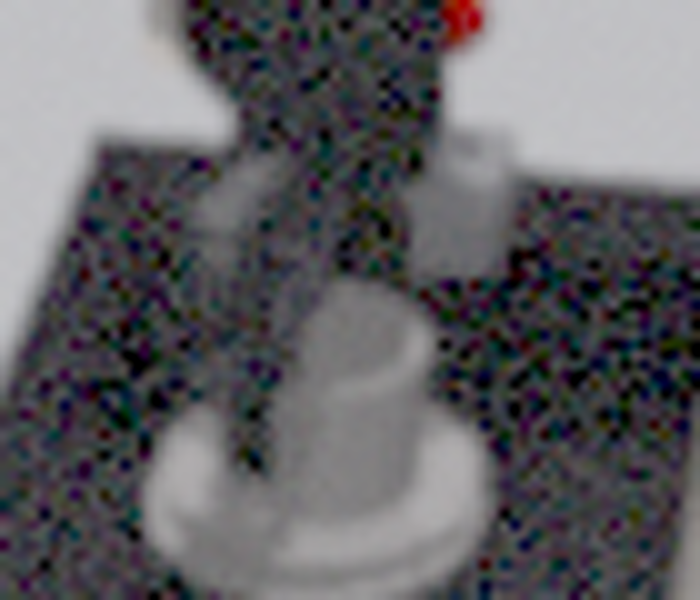

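```bash
python3 -m inch '[[60,[0,0,0],[0,0,0]],[255,[0,0,0],[0,0,0]],[255,[0,0,0],[0,0,0]],[255,[0,0,0],[0,0,0]],[255,[0,0,0],[0,0,0]],[255,[0,0,0],[0,0,0]],[255,[0,0,0],[0,0,0]]]' 50
python3 -c "from h import *;st()"
```

```text
time: 19.35
tool_pos: [558.5, 28.0, 103.6]
tcp_rot: [0.087, 0.702, -0.087, 0.702]
contact_force: [1.0, 0.9, 2.2]
gripper_width: 57.2
t 19.35 tcp [558.47  28.   103.63] x [ 0.  0. -1.] jaw [0.25 0.97 0.  ] F [1.03 0.86 2.2 ] w 57.2 j [-0.48  0.34  0.47  1.72 -0.17  1.12  1.35]
```

Width 57.2 mm now means a proper grip. I'll lift 15 mm and re-centre.

```bash
python3 -m inch '[[255,[0,0,0.4],[0,0,0]],[255,[0,0,0.6],[0,0,0]],[255,[0.1,0.1,0.6],[0,0,0]],[255,[0.2,0.2,0.4],[0,0,0]],[255,[0,0.1,0],[0,0,0]],[255,[0,0,0],[0,0,0]],[255,[0,0,0],[0,0,0]]]' 80
python3 - <<'E'
from h import *
st();wr("w15")
im=cv2.imread("pics/w15.png");crop(im,130,100,250,200,3,"pics/w15c.png",0.5)
im=arm.snapshot("side")[:,:,::-1].copy();crop(im,225,150,70,60,10,"pics/s15c.png",0.4);cv2.imwrite("pics/s15.png",im)
E
```

```text
time: 20.05
tool_pos: [561.0, 31.2, 123.4]
tcp_rot: [0.087, 0.702, -0.088, 0.701]
contact_force: [-2.1, -3.7, -0.7]
gripper_width: 56.2
t 20.05 tcp [561.    31.19 123.4 ] x [-0. -0. -1.] jaw [ 0.25  0.97 -0.  ] F [-2.09 -3.7  -0.65] w 56.2 j [-0.49  0.33  0.47  1.69 -0.16  1.17  1.34]
```

View pics/w15c.png

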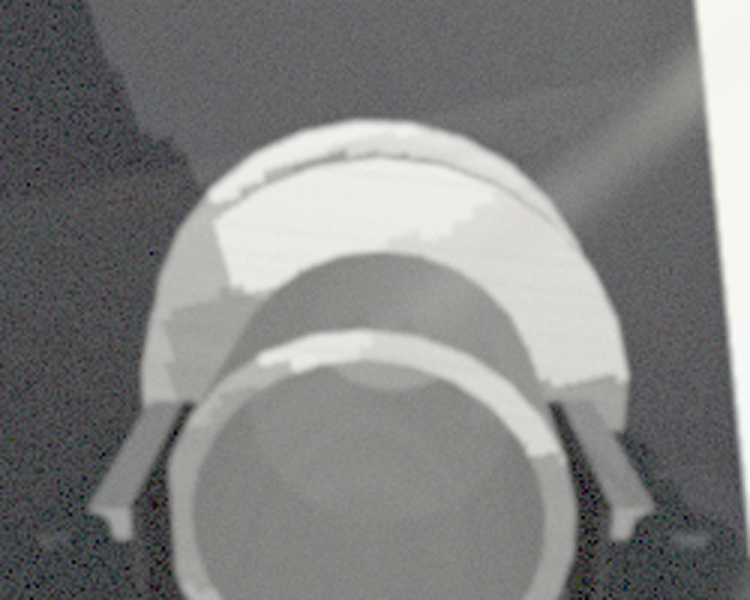

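View pics/s15c.png

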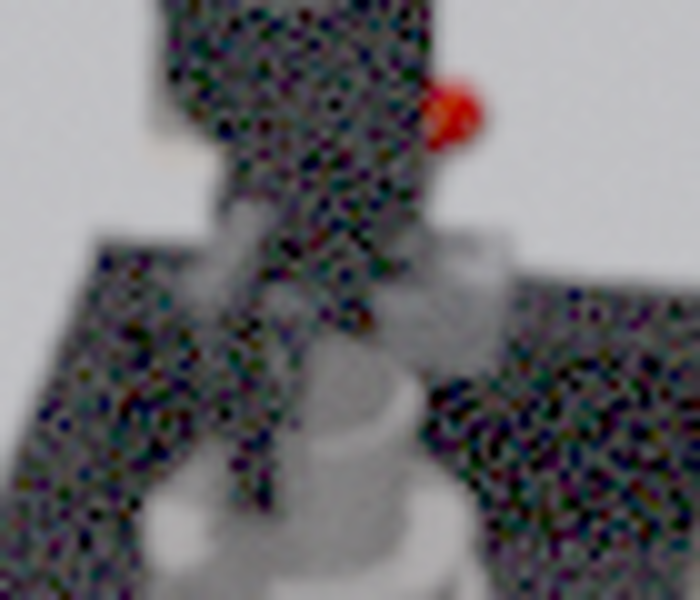

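```bash
python3 -m inch '[[255,[0,0,1],[0,0,0]],[255,[0,0,1.5],[0,0,0]],[255,[0,0,1.5],[0,0,0]],[255,[0,0,1],[0,0,0]],[255,[0,0,0],[0,0,0]],[255,[0,0,0],[0,0,0]]]' 80
python3 - <<'E'
from h import *
st();wr("w16")
im=cv2.imread("pics/w16.png");crop(im,130,100,250,200,3,"pics/w16c.png",0.5)
im=arm.snapshot("side")[:,:,::-1].copy();crop(im,220,140,80,70,9,"pics/s16c.png",0.4);cv2.imwrite("pics/s16.png",im)
E
```

```text
time: 20.75
tool_pos: [561.2, 32.4, 173.3]
tcp_rot: [0.087, 0.702, -0.087, 0.702]
contact_force: [-0.7, -0.1, -4.3]
gripper_width: 56.4
t 20.75 tcp [561.22  32.37 173.3 ] x [ 0.  0. -1.] jaw [0.24 0.97 0.  ] F [-0.74 -0.09 -4.25] w 56.4 j [-0.5   0.28  0.48  1.62 -0.14  1.27  1.32]
```

View pics/w16c.png

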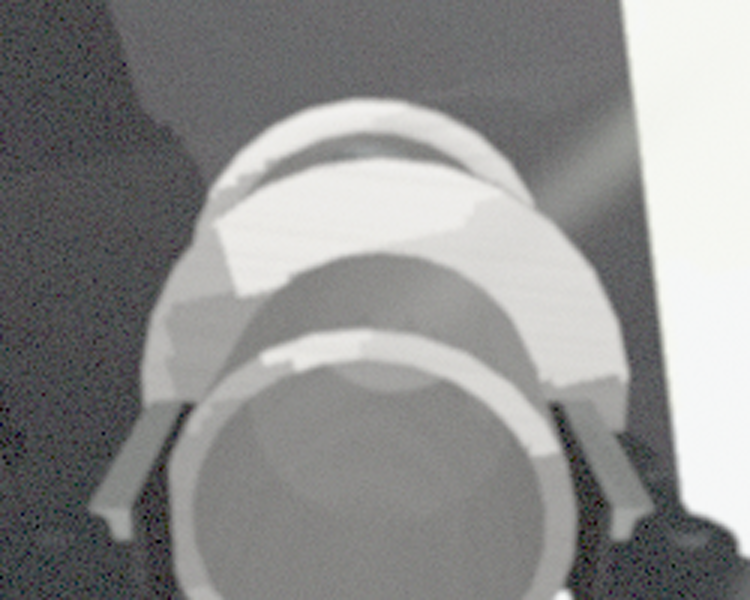

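View pics/s16c.png

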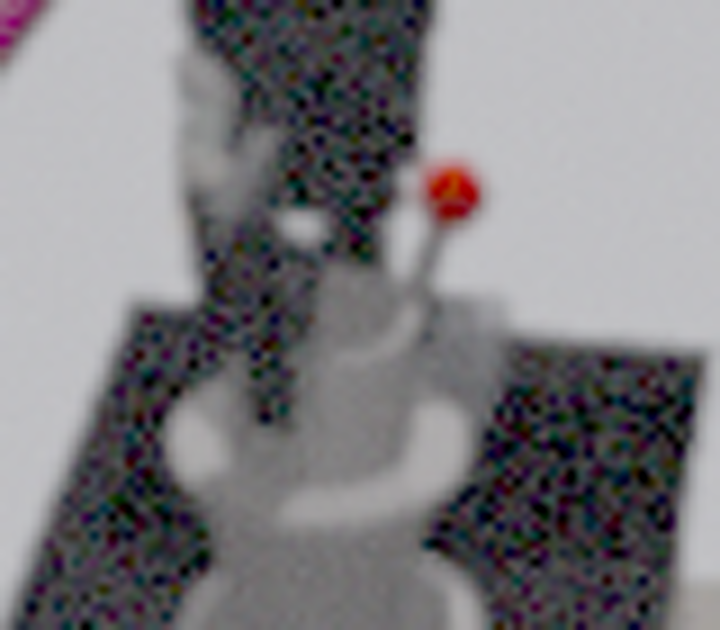

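```bash
cat > fw.py <<'E'
from fit import *
g={"xmin":lambda q:q[:,0].min(),"xmax":lambda q:q[:,0].max(),"ymin":lambda q:q[:,1].min(),"ymax":lambda q:q[:,1].max()}
def fw(c,o,k,obs,p0,prior=None):
    def res(p):
        r=[(g[w](circ(c,p,zl,rr,np.array(o),k))-v)/k for zl,rr,w,v in obs]
        return np.array(r)
    s=least_squares(res,p0,loss="soft_l1",f_scale=.5);print("jar",s.x,"mouth",s.x[:2]+110*s.x[3:],"res",res(s.x));return s.x
E
python3 - <<'E'
from fw import *
c=pickle.load(open("pics/w2.pkl","rb"))
fw(c,[190,110],6,[(110,25,"xmin",172),(110,25,"xmax",460),(110,25,"ymax",535),(65,45.5,"xmin",90),(65,45.5,"xmax",555),(65,45.5,"ymin",102),(65,45.5,"ymax",568)],[483,-285,0,0,0])
c=pickle.load(open("pics/w16.pkl","rb"))
fw(c,[130,100],3,[(110,29,"xmin",168),(110,29,"xmax",577),(110,29,"ymin",328),(110,25,"xmin",192),(110,25,"xmax",545),(110,25,"ymin",362),(65,45.5,"xmin",142),(65,45.5,"xmax",630),(65,45.5,"ymin",157)],[561,32,110,0,0])
c=pickle.load(open("pics/w15.pkl","rb"))
print("rim in w16:")
c=pickle.load(open("pics/w16.pkl","rb"))
q=circ(c,(561.6,31.9,0,0,0),100,48.5,np.array([130,100]),3);i=q[:,1].argmin();print(q[i],q.min(0),q.max(0))
E
```

```text
jar [ 483.971 -287.42    -3.835    0.003    0.004] mouth [ 484.272 -286.949] res [-0.348  0.32  -0.118 -0.189  0.213  0.604 -0.339]
jar [563.648  37.633 112.028  -0.015  -0.056] mouth [562.05   31.462] res [-1.161 -0.126  1.05   0.125  0.819 -0.823  0.464 -0.366 -0.037]
rim in w16:
[369.92   98.429] [189.219  98.429] [551.556 447.026]
```

```bash
python3 -m inch '[[255,[-0.1,-0.2,0],[-0.03,0.01,0]],[255,[0,0,0],[-0.026,0.005,0]],[255,[0,0,0],[0,0,0]],[255,[0,0,0],[0,0,0]]]'
python3 - <<'E'
from h import *
st();wr("w17")
im=cv2.imread("pics/w17.png");crop(im,130,90,250,200,3,"pics/w17c.png",0.5)
im=arm.snapshot("side")[:,:,::-1].copy();crop(im,220,140,80,70,9,"pics/s17c.png",0.4);cv2.imwrite("pics/s17.png",im)
E
```

```text
time: 21.25
tool_pos: [560.2, 30.7, 173.2]
tcp_rot: [0.066, 0.704, -0.107, 0.698]
contact_force: [-0.3, -0.5, -3.9]
gripper_width: 56.1
t 21.25 tcp [560.22  30.68 173.16] x [-0.02 -0.06 -1.  ] jaw [ 0.24  0.97 -0.06] F [-0.31 -0.53 -3.93] w 56.1 j [-0.53  0.3   0.48  1.61 -0.08  1.29  1.28]
```

View pics/w17c.png

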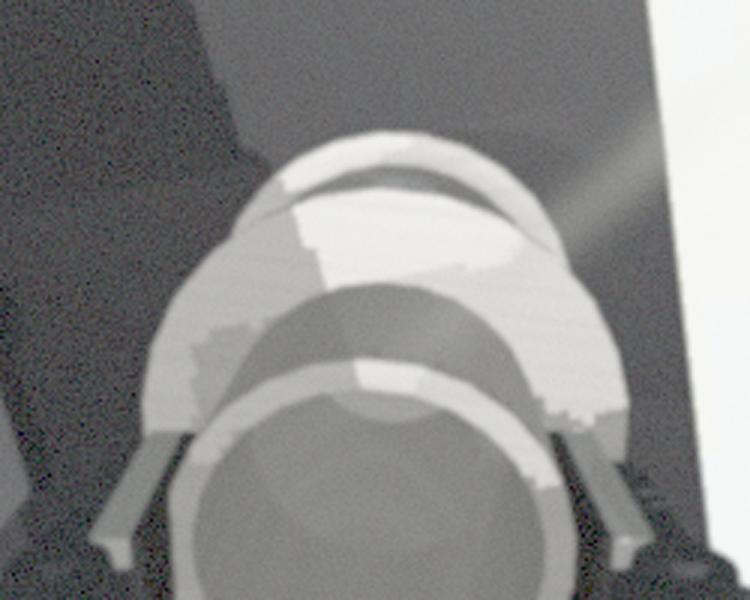

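View pics/s17c.png

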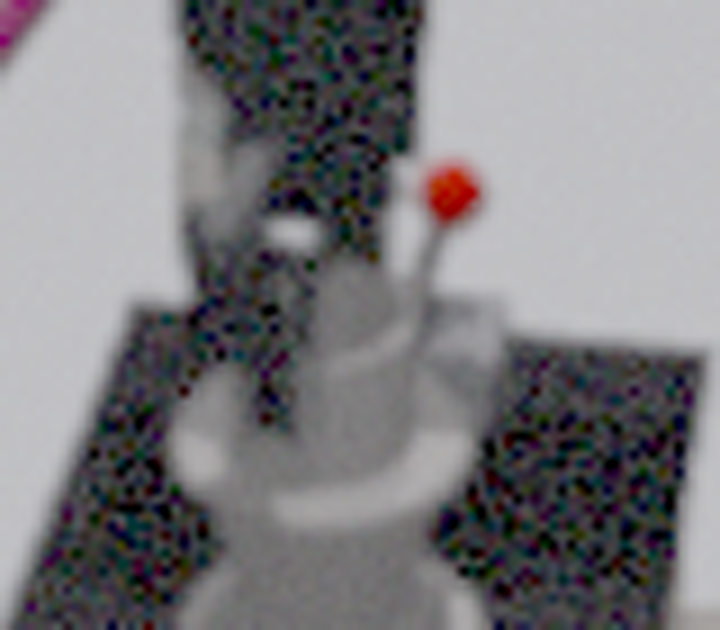

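```bash
python3 - <<'E'
from fw import *
c=pickle.load(open("pics/w17.pkl","rb"))
fw(c,[130,90],3,[(110,29,"xmin",168),(110,29,"xmax",577),(110,29,"ymin",358),(110,25,"xmin",192),(110,25,"xmax",545),(110,25,"ymin",392),(65,45.5,"xmin",142),(65,45.5,"xmax",630),(65,45.5,"ymin",187)],[561,32,110,0,0])
for W in [(561.6,31.9,0,0,0),(562.6,32.9,0,0,0)]:
    q=circ(c,W,100,48.5,np.array([130,90]),3);i=q[:,1].argmin();print(q[i],q.min(0),q.max(0))
E
```

```text
jar [561.702  32.461 111.644   0.001   0.001] mouth [561.812  32.528] res [-1.16  -0.126  1.05   0.125  0.819 -0.823  0.464 -0.366 -0.037]
[394.431 131.086] [214.254 131.086] [576.781 479.83 ]
[399.192 134.016] [218.817 134.016] [581.254 482.289]
```

```bash
python3 -m inch '[[255,[0,-0.04,-1],[0,0,0]],[255,[0,0,-1.5],[0,0,0]],[255,[0,0,-1.5],[0,0,0]],[255,[0,0,-1.5],[0,0,0]],[255,[0,0,-0.5],[0,0,0]],[255,[0,0,-0.4],[0,0,0]],[255,[0,0,0],[0,0,0]],[255,[0,0,0],[0,0,0]]]'
python3 -m inch '[[255,[0,0,-0.2],[0,0,0]],[255,[0,0,-0.2],[0,0,0]],[255,[0,0,0],[0,0,0]]]'
```

```text
time: 22.15
tool_pos: [560.4, 29.5, 109.9]
tcp_rot: [0.067, 0.704, -0.108, 0.699]
contact_force: [-0.6, 1.4, -4.1]
gripper_width: 56.5
time: 22.45
tool_pos: [560.2, 29.8, 105.5]
tcp_rot: [0.067, 0.704, -0.107, 0.699]
contact_force: [-2.1, 1.7, -2.5]
gripper_width: 56.3
```

```bash
python3 -m inch '[[255,[0,0,-0.15],[0,0,0]],[255,[0,0,0],[0,0,0]],[255,[0,0,0],[0,0,0]]]'
python3 -m inch '[[255,[0,0,-0.15],[0,0,0]],[255,[0,0,0],[0,0,0]],[255,[0,0,0],[0,0,0]]]'
python3 -m inch '[[255,[0,0,-0.15],[0,0,0]],[255,[0,0,0],[0,0,0]],[255,[0,0,0],[0,0,0]]]'
```

```text
time: 22.75
tool_pos: [560.5, 29.7, 104.3]
tcp_rot: [0.067, 0.704, -0.107, 0.699]
contact_force: [-1.9, 1.7, 0.3]
gripper_width: 56.6
time: 23.05
tool_pos: [561.0, 29.6, 103.4]
tcp_rot: [0.067, 0.704, -0.107, 0.699]
contact_force: [-1.7, 1.8, 5.8]
gripper_width: 56.7
time: 23.35
tool_pos: [561.6, 29.4, 102.8]
tcp_rot: [0.067, 0.703, -0.107, 0.7]
contact_force: [-3.5, 2.0, 11.7]
gripper_width: 56.5
```

```bash
python3 -m inch '[[255,[-0.15,0.08,-0.15],[0,0,0]],[255,[0,0,0],[0,0,0]],[255,[0,0,0],[0,0,0]]]'
python3 -m inch '[[255,[-0.05,0.0,-0.2],[0,0,0]],[255,[0,0,0],[0,0,0]],[255,[0,0,0],[0,0,0]]]'
python3 - <<'E'
from h import *
st();wr("w18")
im=cv2.imread("pics/w18.png");crop(im,130,100,250,200,3,"pics/w18c.png",0.5)
im=arm.snapshot("side")[:,:,::-1].copy();crop(im,230,180,60,48,13,"pics/s18c.png",0.4);cv2.imwrite("pics/s18.png",im)
E
```

```text
time: 23.65
tool_pos: [561.0, 29.7, 102.5]
tcp_rot: [0.068, 0.702, -0.108, 0.7]
contact_force: [-4.0, 0.3, 17.6]
gripper_width: 56.3
time: 23.95
tool_pos: [561.5, 29.6, 102.0]
tcp_rot: [0.068, 0.702, -0.107, 0.701]
contact_force: [-4.9, -0.6, 26.5]
gripper_width: 56.8
t 23.95 tcp [561.55  29.58 101.97] x [-0.01 -0.06 -1.  ] jaw [ 0.25  0.97 -0.06] F [-4.94 -0.61 26.48] w 56.8 j [-0.52  0.36  0.47  1.7  -0.11  1.13  1.29]
```

View pics/w18c.png

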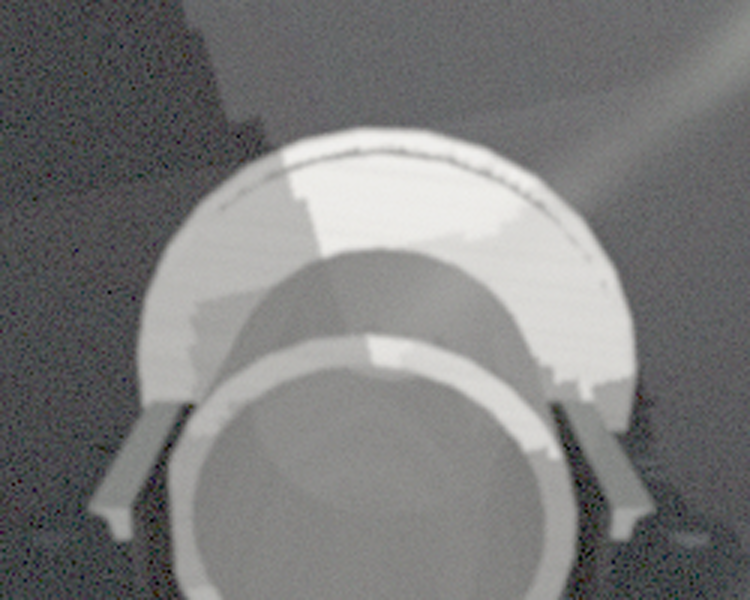

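View pics/s18c.png

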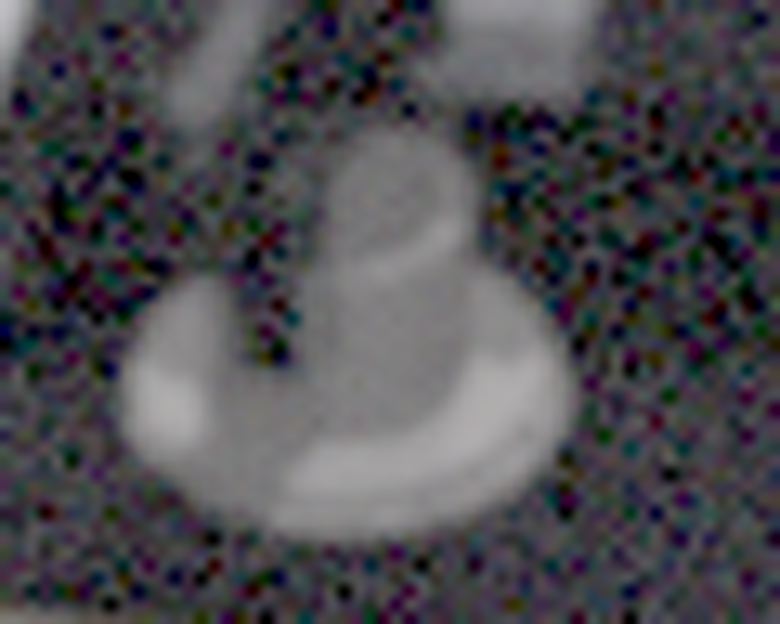

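```bash
cat > ov.py <<'E'
from fw import *
def ov(fn,c,o,w,h,k,base,jz,out,gam=.4,lean=(0,0),sh=(0,0)):
    im=cv2.imread(fn);crop(im,o[0],o[1],w,h,k,out,gam);a=cv2.imread(out)
    x,y=base
    for zl,r,z0,col in [(100,48.5,0,(0,255,255)),(60,45.5,jz,(0,255,0)),(65,45.5,jz,(0,255,0)),(65,29,jz,(255,0,0)),(110,29,jz,(0,0,255)),(110,25,jz,(0,0,255))]:
        p=(x,y,z0)+tuple(lean if z0 else (0,0))
        if zl==100: p=(x,y,0,0,0)
        q=circ(c,p,zl,r,np.array(o),k,np.array(sh)*k);cv2.polylines(a,[np.round(q).astype(int)],True,col,1)
    cv2.imwrite(out,a)
E
python3 - <<'E'
from ov import *
c=arm.get_calibration("side")
ov("pics/s18.png",c,(230,180),60,48,13,(559.6,35.3),40,"pics/o18.png")
ov("pics/s9.png",c,(230,180),60,48,13,(559.6,35.3),40,"pics/o9.png")
ov("pics/side0.png",c,(262,140),60,48,13,(481.8,-279),0,"pics/o0.png")
E
```

```text
(no output)
```

View pics/o18.png

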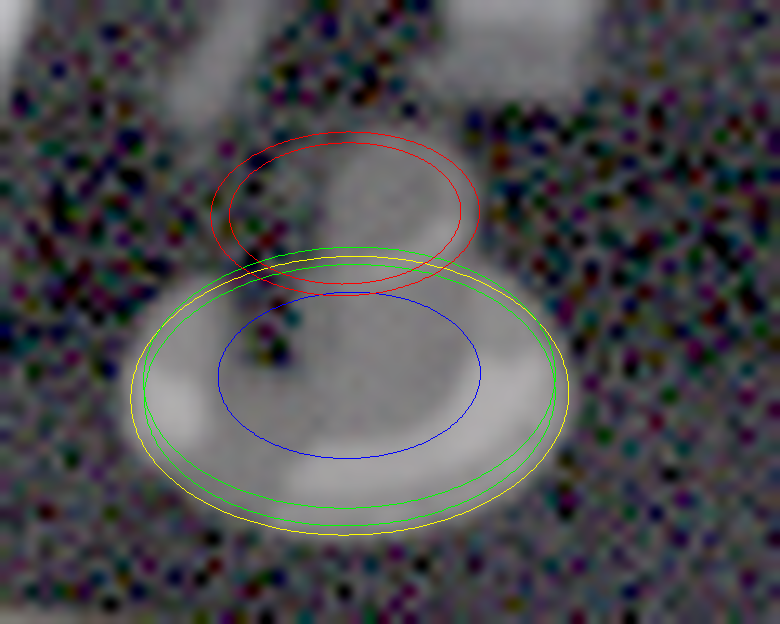

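View pics/o0.png

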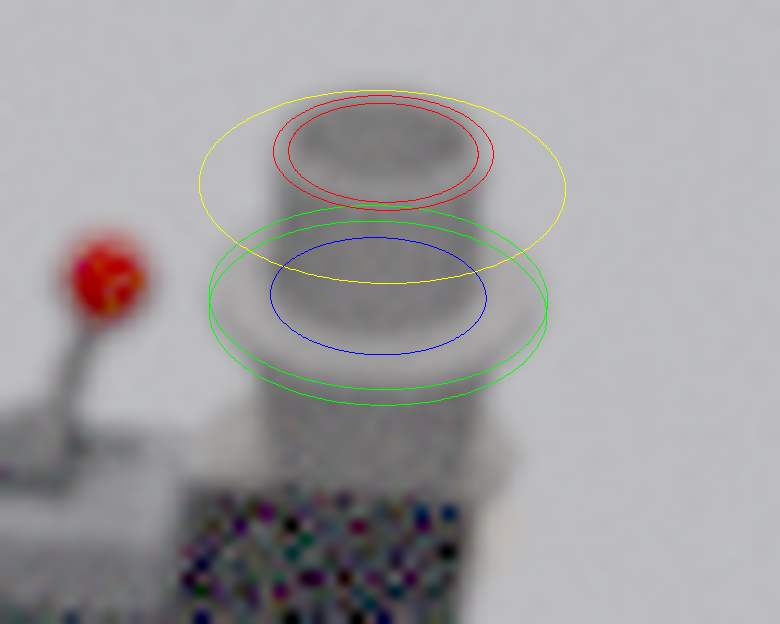

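View pics/o9.png

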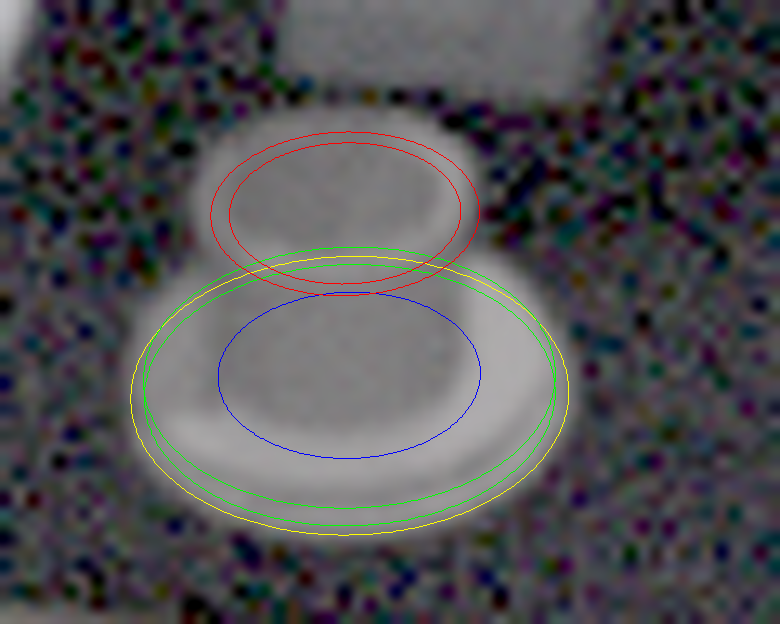

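```bash
python3 - <<'E'
from ov import *
c=pickle.load(open("pics/w18.pkl","rb"))
ov("pics/w18.png",c,(130,100),250,200,3,(562,31.5),40,"pics/ow18.png",.6)
fw(c,[130,100],3,[(110,29,"xmin",168),(110,29,"xmax",577),(110,29,"ymin",332),(110,25,"xmin",192),(110,25,"xmax",545),(65,45.5,"ymin",152)],[561,32,45,0,0])
E
```

```text
jar [568.332  60.091  50.61   -0.072  -0.277] mouth [560.407  29.609] res [-0.105  0.077 -0.001  0.12  -0.092  0.001]
```

View pics/ow18.png

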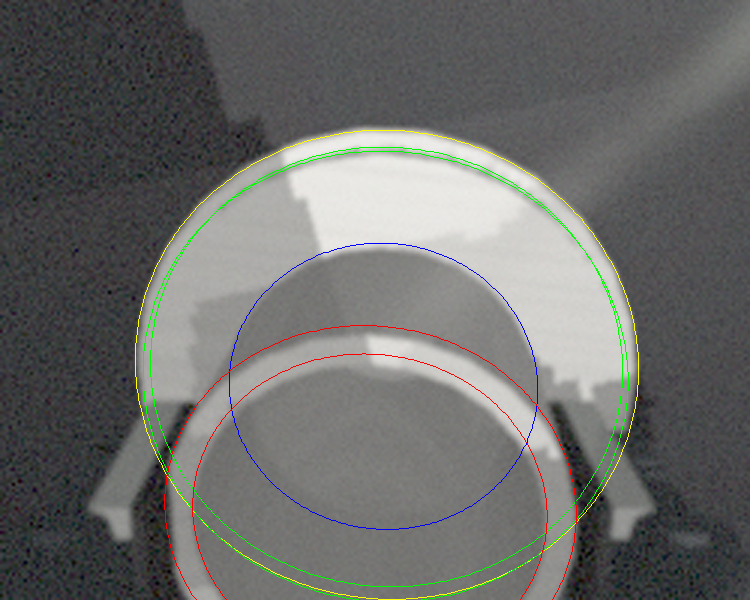

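```bash
python3 -m inch '[[255,[-0.3,0,0],[0,0,0]],[255,[0,0,0],[0,0,0]],[255,[0.5,0,0],[0,0,0]],[255,[0,0,0],[0,0,0]],[255,[-0.25,0,0],[0,0,0]],[255,[0,0,0],[0,0,0]]]'
python3 -m inch '[[255,[0,0.25,0],[0,0,0]],[255,[0,0,0],[0,0,0]],[255,[0,-0.5,0],[0,0,0]],[255,[0,0,0],[0,0,0]],[255,[0,0.25,0],[0,0,0]],[255,[0,0,0],[0,0,0]],[255,[0,0,0],[0,0,0]]]'
```

```text
time: 24.65
tool_pos: [560.7, 29.8, 101.6]
tcp_rot: [0.068, 0.702, -0.107, 0.701]
contact_force: [-5.7, -1.8, 24.1]
gripper_width: 56.6
time: 25.35
tool_pos: [560.7, 29.8, 101.6]
tcp_rot: [0.068, 0.702, -0.107, 0.701]
contact_force: [-5.6, -0.7, 24.3]
gripper_width: 56.5
```

```bash
python3 -m inch '[[255,[-0.1,0,-0.3],[0,0,0]],[255,[-0.3,0.2,0],[0,0,0]],[255,[0.4,-0.4,0],[0,0,0]],[255,[0,0.2,0],[0,0,0]],[255,[0,0,0],[0,0,0]]]'
python3 -m inch '[[255,[0.1,0,0.7],[0,0,0]],[255,[0,0,0],[0,0,0]],[120,[0,0,0],[0,0,0]],[60,[0,0,0],[0,0,0]],[0,[0,0,0],[0,0,0]],[0,[0,0,0],[0,0,0]],[0,[0,0,0],[0,0,0]]]'
python3 - <<'E'
from ov import *
st();wr("w19");c=pickle.load(open("pics/w19.pkl","rb"))
ov("pics/w19.png",c,(130,100),250,200,3,(562,31.5),40,"pics/ow19.png",.6)
E
```

```text
time: 25.85
tool_pos: [560.3, 30.0, 101.2]
tcp_rot: [0.069, 0.702, -0.107, 0.701]
contact_force: [-20.7, -0.1, 51.4]
gripper_width: 56.1
time: 26.55
tool_pos: [558.8, 30.2, 101.2]
tcp_rot: [0.067, 0.704, -0.108, 0.698]
contact_force: [-0.6, 0.4, 0.6]
gripper_width: 85.5
t 26.55 tcp [558.76  30.17 101.2 ] x [-0.02 -0.06 -1.  ] jaw [ 0.24  0.97 -0.06] F [-0.58  0.43  0.56] w 85.5 j [-0.52  0.36  0.47  1.7  -0.11  1.14  1.29]
```

View pics/ow19.png

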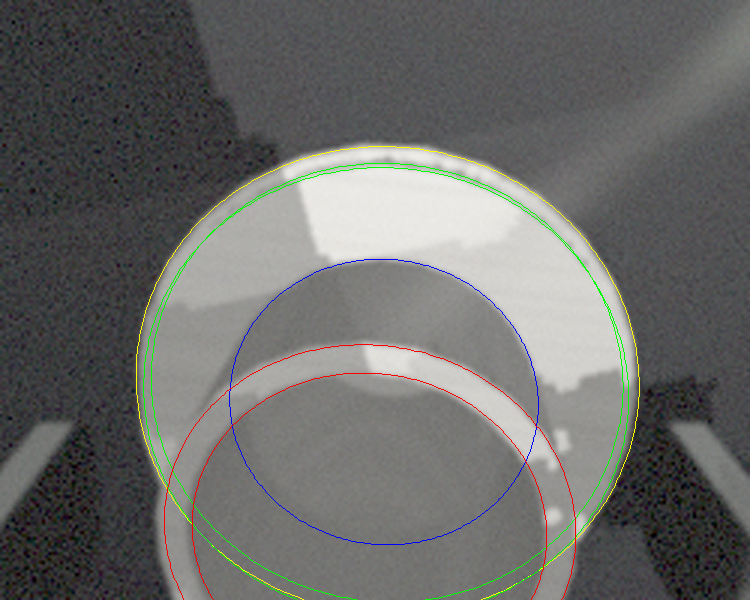

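```bash
python3 -m inch '[[0,[0,0,1],[0,0,0]],[0,[0,0,2],[0,0,0]],[0,[0,0,3],[0,0,0]],[0,[0,0,4],[0.028,-0.008,0]],[0,[0,0,4],[0.028,-0.007,0]],[0,[0.3,0.15,1.5],[0,0,0]],[0,[0,0,0],[0,0,0]],[0,[0,0,0],[0,0,0]]]'
python3 - <<'E'
from ov import *
st();wr("w20");c=pickle.load(open("pics/w20.pkl","rb"))
ov("pics/w20.png",c,(190,120),130,110,6,(561.8,31.5),40,"pics/ow20.png",.7)
im=arm.snapshot("side")[:,:,::-1];cv2.imwrite("pics/s20.png",im)
c=arm.get_calibration("side")
ov("pics/s20.png",c,(230,180),60,48,13,(559.6,35.3),40,"pics/o20.png",.4,sh=(.4,.4))
E
```

```text
time: 27.4
tool_pos: [561.7, 31.8, 256.6]
tcp_rot: [0.087, 0.702, -0.087, 0.702]
contact_force: [-0.1, 0.2, -0.2]
gripper_width: 85.7
t 27.4 tcp [561.68  31.85 256.6 ] x [ 0.  0. -1.] jaw [0.25 0.97 0.  ] F [-0.13  0.23 -0.17] w 85.7 j [-0.51  0.24  0.49  1.49 -0.11  1.44  1.31]
```

View pics/ow20.png

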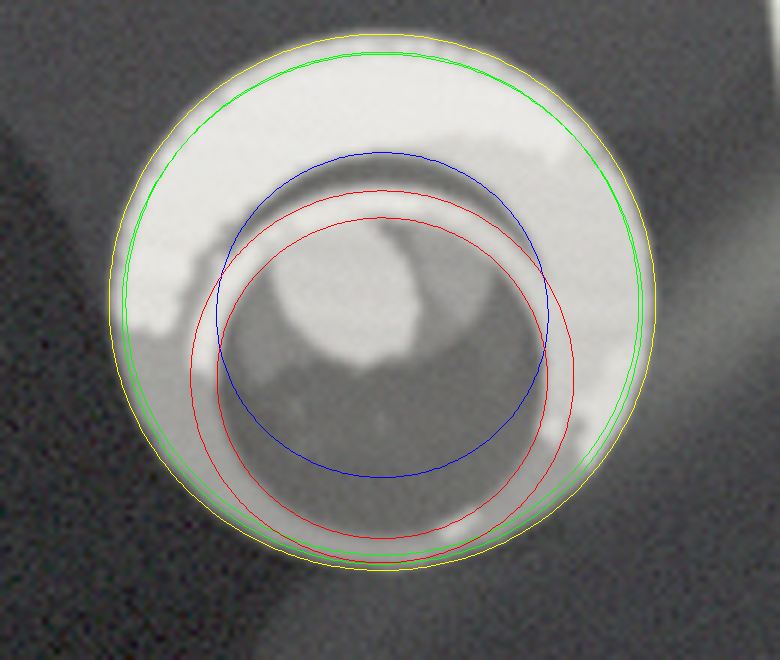

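View pics/o20.png

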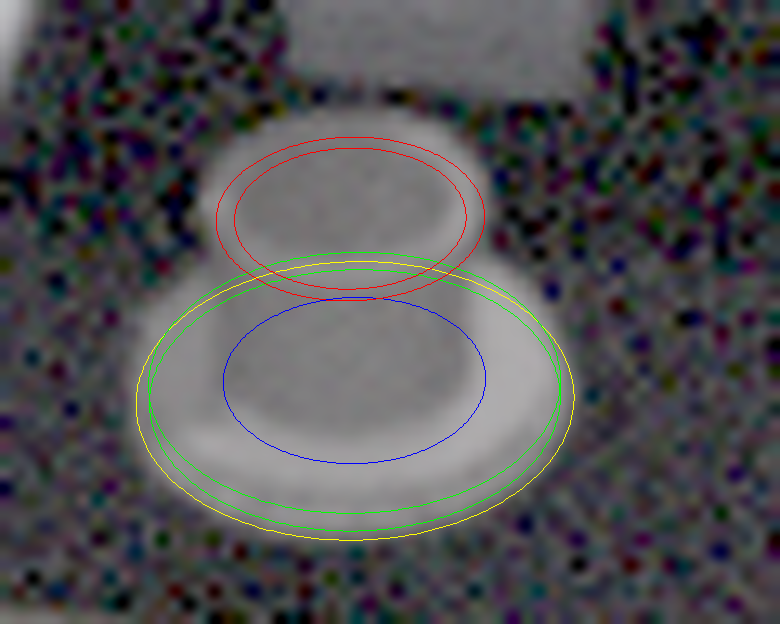

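The wrist overlay of a homed jar now fits: flange and mouth are concentric and no gap shows. Next is the lid.

```bash
python3 -m inch '[[0,[-0.5,2,0],[0,0,0]],[0,[-1,3.5,0],[0,0,0]],[0,[-1,3.5,0],[0,0,0]],[0,[-1,3.5,0],[0,0,0]],[0,[-1,3.5,0],[0,0,0]],[0,[-1,3.5,-1],[0,0,0]],[0,[-1,3.5,-2],[0,0,0]],[0,[-1,3.5,-2],[0,0,0]],[0,[-1.5,3.3,-2],[0,0,0]],[0,[-1,2,-1],[0,0,0]],[0,[0,0,0],[0,0,0]],[0,[0,0,0],[0,0,0]]]'
python3 - <<'E'
from h import *
st();wr("w21");im=cv2.imread("pics/w21.png");crop(im,180,120,150,120,5,"pics/w21c.png",.6)
E
```

```text
time: 28.7
tool_pos: [460.9, 349.5, 175.2]
tcp_rot: [0.086, 0.702, -0.088, 0.701]
contact_force: [0.2, -1.1, 0.5]
gripper_width: 85.5
t 28.7 tcp [460.94 349.53 175.16] x [-0. -0. -1.] jaw [ 0.24  0.97 -0.  ] F [ 0.17 -1.15  0.53] w 85.5 j [-0.93  0.31  0.28  1.57 -0.09  1.28  0.69]
```

View pics/w21.png

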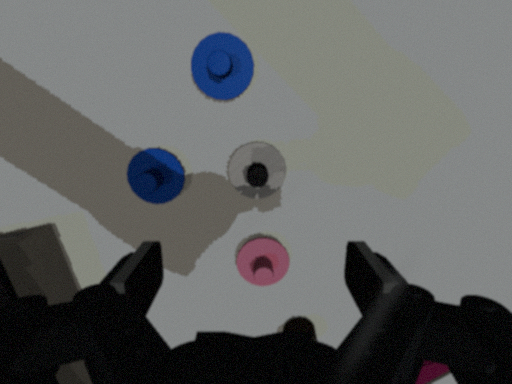

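View pics/w21c.png

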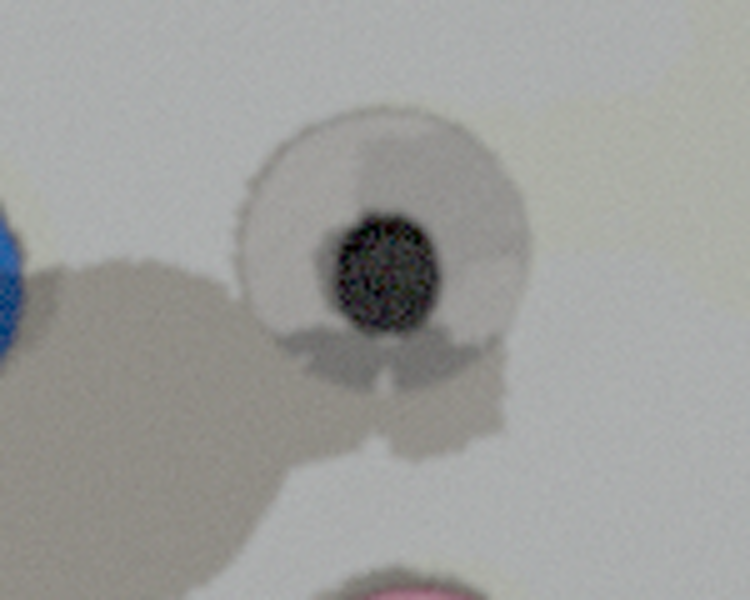

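```bash
python3 - <<'E'
from h import *
c=pickle.load(open("pics/w21.pkl","rb"));np.set_printoptions(precision=1,suppress=True)
f=lambda a,b,z:ray(c,180+(a+.5)/5-.5,120+(b+.5)/5-.5,z)
print(f(382.5,249,19),f(387.5,276,49),f(387.5,270,40))
E
```

```text
[459.  352.4  19. ] [458.4 353.4  49. ] [459.2 353.2  40. ]
```

```bash
python3 -m inch '[[110,[-0.15,0.3,-2],[0,0,0]],[110,[0,0,-3],[0,0,0]],[110,[0,0,-3.5],[0,0,0]],[110,[0,0,-3.5],[0,0,0]],[110,[0,0,-2],[0,0,0]],[110,[0,0,-0.5],[0,0,0]],[110,[0,0,0],[0,0,0]],[110,[0,0,0],[0,0,0]]]' 40
python3 - <<'E'
from h import *
st();wr("w22");im=cv2.imread("pics/w22.png");crop(im,150,120,210,160,3.5,"pics/w22c.png",.5)
im=arm.snapshot("side")[:,:,::-1];cv2.imwrite("pics/s22.png",im);crop(im,245,270,75,70,9,"pics/s22c.png",.5)
E
```

```text
time: 29.55
tool_pos: [461.6, 352.9, 33.1]
tcp_rot: [0.088, 0.701, -0.087, 0.702]
contact_force: [0.2, 0.3, 0.7]
gripper_width: 48.7
t 29.55 tcp [461.61 352.92  33.14] x [ 0.  0. -1.] jaw [0.25 0.97 0.  ] F [0.24 0.25 0.71] w 48.7 j [-0.91  0.44  0.26  1.72 -0.13  0.99  0.72]
```

View pics/w22c.png

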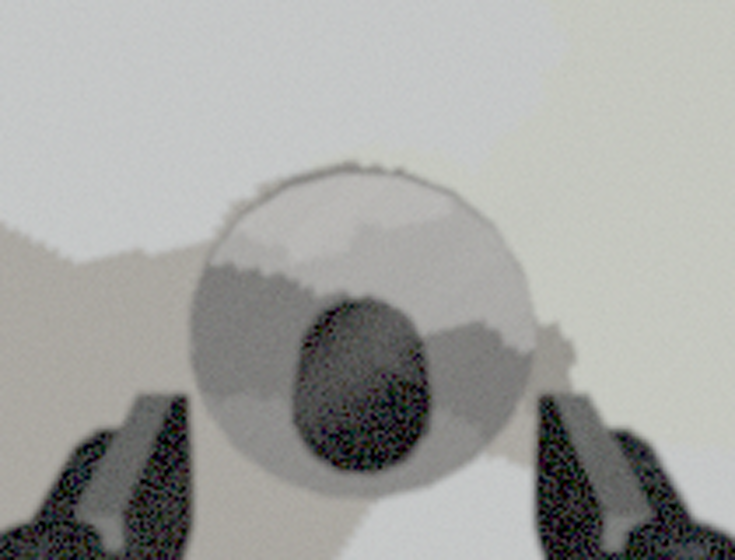

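View pics/s22c.png

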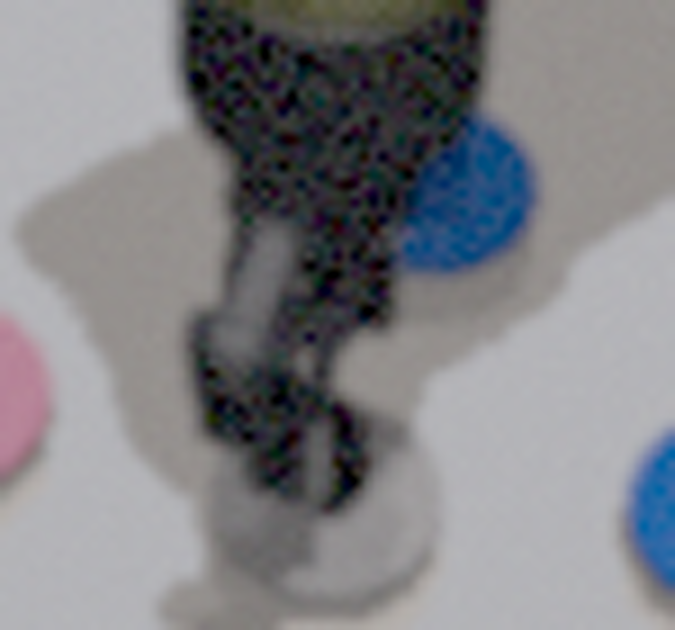

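```bash
python3 - <<'E'
from h import *
c=arm.get_calibration("side");np.set_printoptions(precision=1,suppress=True)
T=np.array([461.6,352.9,0]);j=np.array([.245,.97,0])
for d in (24,31):
  for z in (33,43,53,63): print(d,z,(proj(c,T+d*j+[0,0,z])-[245,270]+.5)*9)
print("knob top",(proj(c,[460,352.7,49])-[245,270]+.5)*9,"knob bottom",(proj(c,[460,352.7,23])-[245,270]+.5)*9)
E
```

```text
24 33 [290.6 530. ]
24 43 [291.  506.5]
24 53 [291.4 482.6]
24 63 [291.8 458.4]
31 33 [281.4 552.2]
31 43 [281.7 528.6]
31 53 [282.  504.8]
31 63 [282.4 480.6]
knob top [328.8 417.8] knob bottom [327.2 479.1]
```

```bash
python3 -m inch '[[160,[-0.2,0,0],[0,0,0]],[160,[0,0,-0.5],[0,0,0]],[160,[0,0,-0.5],[0,0,0]],[160,[0,0,0],[0,0,0]],[160,[0,0,0],[0,0,0]]]'
python3 -m inch '[[160,[0,0,-0.3],[0,0,0]],[160,[0,0,-0.3],[0,0,0]],[160,[0,0,0],[0,0,0]]]'
python3 -m inch '[[160,[0,0,-0.3],[0,0,0]],[160,[0,0,0],[0,0,0]],[160,[0,0,0],[0,0,0]]]'
```

```text
time: 30.15
tool_pos: [458.0, 352.6, 21.1]
tcp_rot: [0.087, 0.702, -0.088, 0.702]
contact_force: [-0.2, 0.2, -0.2]
gripper_width: 31.4
time: 30.45
tool_pos: [458.0, 352.6, 14.9]
tcp_rot: [0.087, 0.702, -0.088, 0.701]
contact_force: [0.1, -0.3, -0.4]
gripper_width: 31.7
time: 30.75
tool_pos: [458.2, 352.8, 12.4]
tcp_rot: [0.087, 0.702, -0.087, 0.702]
contact_force: [-0.0, 0.4, -0.1]
gripper_width: 31.9
```

```bash
python3 - <<'E'
from h import *
st();wr("w23");im=cv2.imread("pics/w23.png");crop(im,150,120,210,180,3.3,"pics/w23c.png",.5)
im=arm.snapshot("side")[:,:,::-1];cv2.imwrite("pics/s23.png",im);crop(im,245,270,75,70,9,"pics/s23c.png",.5)
E
```

```text
t 30.75 tcp [458.18 352.79  12.4 ] x [-0. -0. -1.] jaw [ 0.25  0.97 -0.  ] F [-0.04  0.38 -0.12] w 31.9 j [-0.91  0.47  0.25  1.74 -0.14  0.95  0.72]
```

View pics/w23c.png

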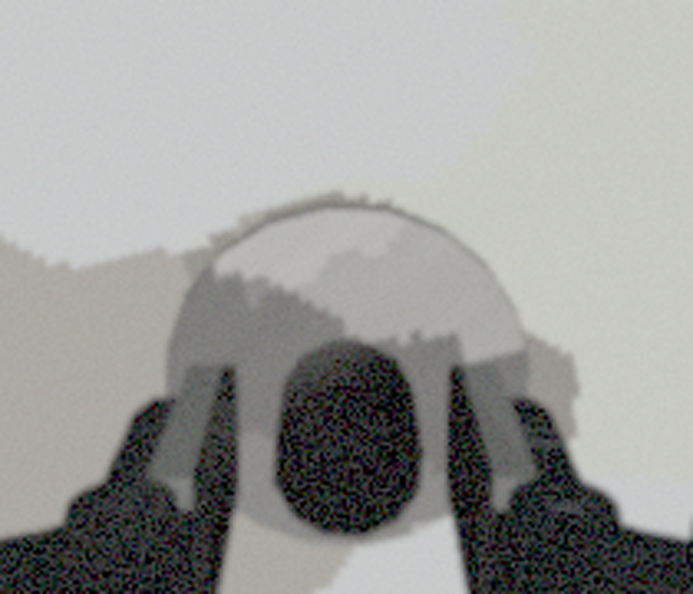

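View pics/s23c.png

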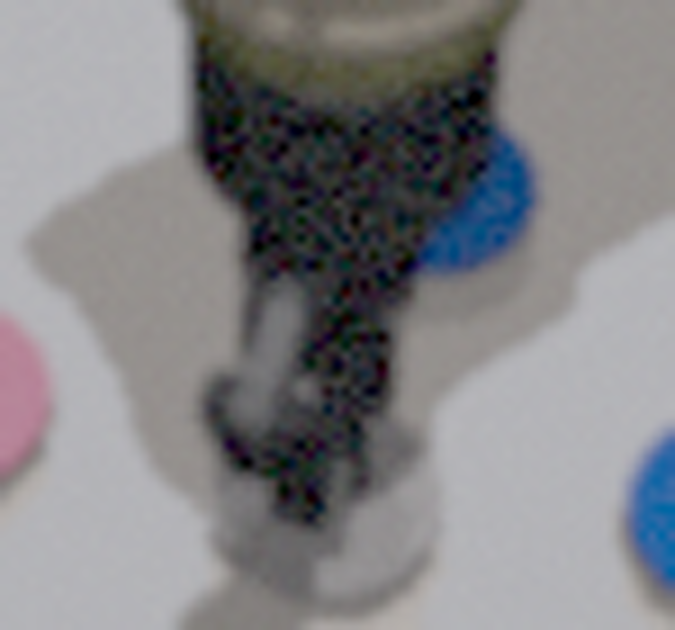

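```bash
python3 -m inch '[[160,[0.05,0,-0.3],[0,0,0]],[160,[0,0,-0.2],[0,0,0]],[160,[0,0,0],[0,0,0]]]'
python3 -m inch '[[160,[0,0,-0.3],[0,0,0]],[160,[0,0,0],[0,0,0]],[160,[0,0,0],[0,0,0]]]'
```

```text
time: 31.15
tool_pos: [458.5, 352.6, 7.0]
tcp_rot: [0.087, 0.702, -0.088, 0.702]
contact_force: [0.1, -1.2, 0.6]
gripper_width: 32.0
time: 31.45
tool_pos: [458.7, 352.7, 4.4]
tcp_rot: [0.087, 0.702, -0.087, 0.702]
contact_force: [-0.1, -0.2, -0.4]
gripper_width: 31.8
```

```bash
python3 -m inch '[[200,[0,0,0],[0,0,0]],[255,[0,0,0],[0,0,0]],[255,[0,0,0],[0,0,0]],[255,[0,0,0],[0,0,0]],[255,[0,0,0],[0,0,0]]]' 50
python3 -c "from h import *;st()"
python3 -m inch '[[255,[0,0,0.2],[0,0,0]],[255,[0,0,0.5],[0,0,0]],[255,[0,0,0.8],[0,0,0]],[255,[0,0,0],[0,0,0]],[255,[0,0,0],[0,0,0]]]'
python3 - <<'E'
from h import *
st();wr("w24");im=cv2.imread("pics/w24.png");crop(im,150,120,210,180,3.3,"pics/w24c.png",.5)
im=arm.snapshot("side")[:,:,::-1];cv2.imwrite("pics/s24.png",im);crop(im,245,260,75,70,9,"pics/s24c.png",.5)
E
```

```text
time: 31.95
tool_pos: [458.8, 352.9, 4.6]
tcp_rot: [0.087, 0.702, -0.087, 0.702]
contact_force: [-0.5, -0.2, 1.5]
gripper_width: 20.5
t 31.95 tcp [458.82 352.92   4.62] x [ 0.  0. -1.] jaw [0.25 0.97 0.  ] F [-0.49 -0.15  1.46] w 20.5 j [-0.91  0.48  0.25  1.74 -0.14  0.94  0.72]
time: 32.45
tool_pos: [459.0, 353.0, 19.9]
tcp_rot: [0.088, 0.702, -0.087, 0.702]
contact_force: [-0.4, -0.1, -2.1]
gripper_width: 20.4
t 32.45 tcp [459.   353.    19.92] x [ 0.  0. -1.] jaw [0.25 0.97 0.  ] F [-0.44 -0.08 -2.09] w 20.4 j [-0.91  0.46  0.25  1.73 -0.14  0.97  0.72]
```

View pics/w24c.png

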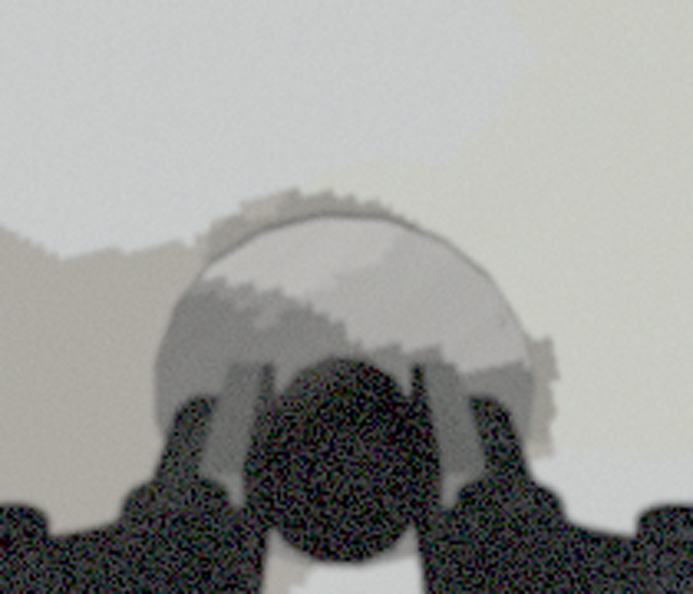

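View pics/s24c.png

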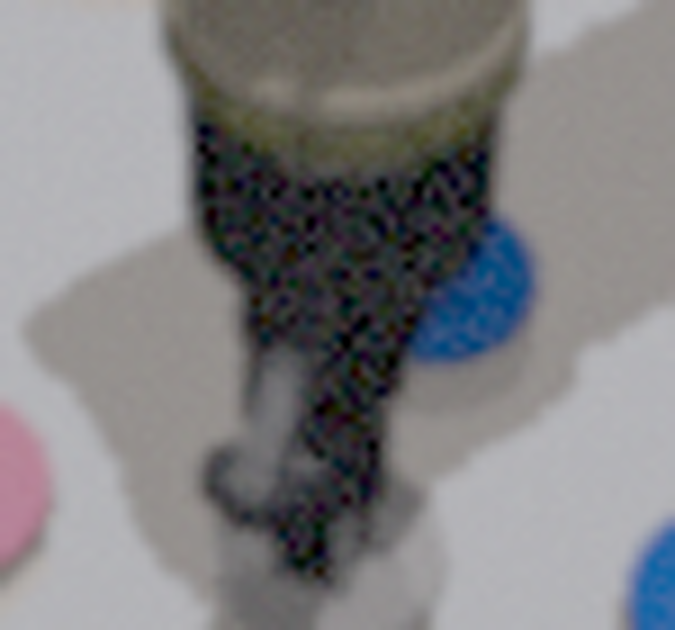

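```bash
python3 - <<'E'
from fw import *
c=pickle.load(open("pics/w24.pkl","rb"))
im=cv2.imread("pics/w24.png");crop(im,150,120,210,180,3.3,"pics/a.png",.5);a=cv2.imread("pics/a.png")
for x,y in [(459,353)]:
  for zl,r,col in [(19,31,(0,255,0)),(14,31,(0,255,255)),(49,11,(0,0,255)),(23,11,(255,0,0))]:
    q=circ(c,(x,y,15.3,0,0),zl,r,np.array([150,120]),3.3);cv2.polylines(a,[np.round(q).astype(int)],True,col,1)
cv2.imwrite("pics/ow24.png",a)
E
```

```text
(no output)
```

View pics/ow24.png

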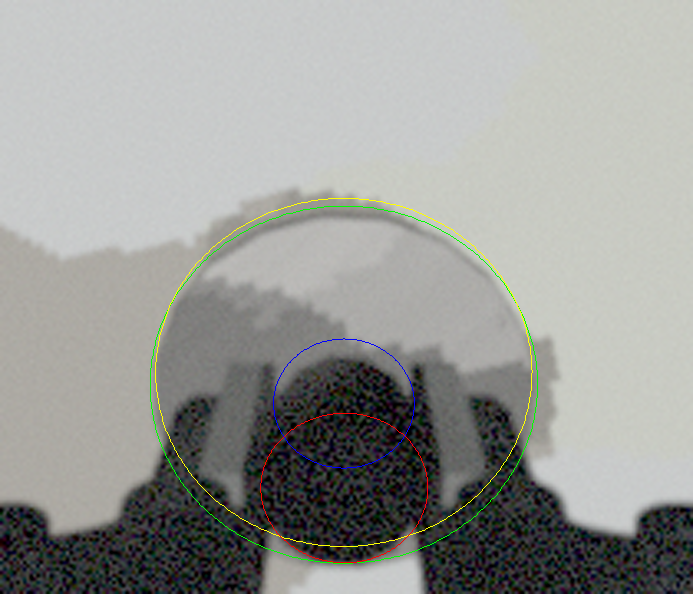

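```bash
python3 -m inch '[[255,[0,0,2],[0,0,0]],[255,[0,0,3],[0,0,0]],[255,[0,0,3],[0,0,0]],[255,[0,-0.5,3],[0,0,0]],[255,[0.5,-1.5,3],[0,0,0]],[255,[0.9,-2.5,3],[0,0,0]],[255,[1,-3,2.5],[0,0,0]],[255,[1,-3,0],[0,0,0]],[255,[1,-3,0],[0,0,0]],[255,[1,-3,0],[0,0,0]],[255,[1,-3,0],[0,0,0]],[255,[1,-3,0],[0,0,0]],[255,[1,-3,0],[0,0,0]],[255,[1,-3,0],[0,0,0]],[255,[0.7,-2,0],[0,0,0]],[255,[0,-1,0],[0,0,0]],[255,[0,-0.6,0],[0,0,0]],[255,[0,0,0],[0,0,0]],[255,[0,0,0],[0,0,0]]]'
python3 - <<'E'
from h import *
st();wr("w25")
im=arm.snapshot("side")[:,:,::-1];cv2.imwrite("pics/s25.png",im);crop(im,215,130,90,90,7,"pics/s25c.png",.5)
E
```

```text
time: 34.45
tool_pos: [559.5, 33.3, 214.4]
tcp_rot: [0.087, 0.702, -0.087, 0.702]
contact_force: [0.3, 0.2, -2.0]
gripper_width: 20.5
t 34.45 tcp [559.46  33.35 214.43] x [-0.  0. -1.] jaw [0.24 0.97 0.  ] F [ 0.3   0.16 -2.  ] w 20.5 j [-0.51  0.25  0.48  1.56 -0.12  1.35  1.31]
```

View pics/w25.png

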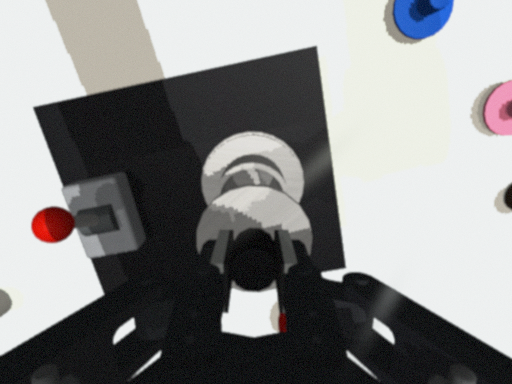

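View pics/s25c.png

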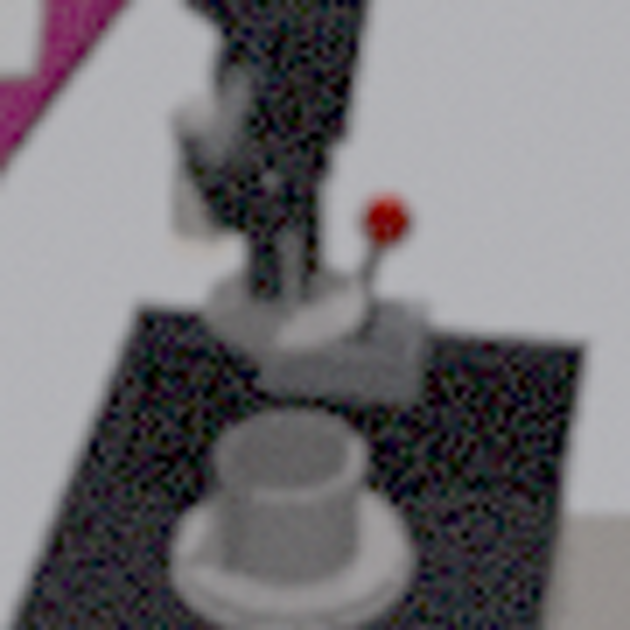

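```bash
cat > ol.py <<'E'
from ov import *
def ol(fn,T,out,o=(160,110),w=190,h=160,k=4,jar=(561.8,31.5),off=(1.5,0)):
    c=pickle.load(open(f"pics/{fn}.pkl","rb"));ov(f"pics/{fn}.png",c,o,w,h,k,jar,40,out,.6);a=cv2.imread(out)
    for zl,r,col in [(19,31,(255,0,255)),(14,31,(255,255,0))]:
        q=circ(c,(T[0]+off[0],T[1]+off[1],T[2]-4.6,0,0),zl,r,np.array(o),k);cv2.polylines(a,[np.round(q).astype(int)],True,col,1)
    cv2.imwrite(out,a)
E
python3 -c "
from ol import *
ol('w25',(559.5,33.35,214.4),'pics/ow25.png')"
```

```text
(no output)
```

View pics/ow25.png

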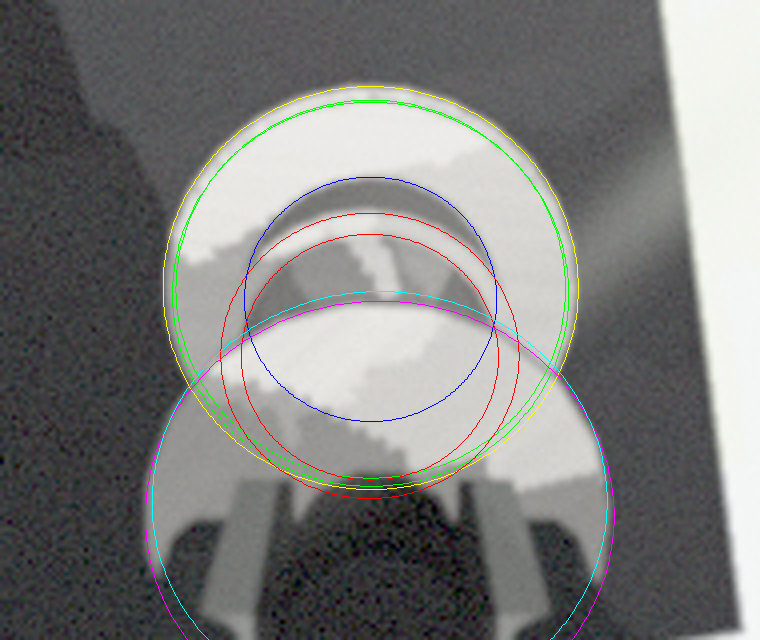

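```bash
python3 -m inch '[[255,[0.08,-0.14,-1],[0,0,0]],[255,[0,0,-1.5],[0,0,0]],[255,[0,0,-1.5],[0,0,0]],[255,[0,0,-1],[0,0,0]],[255,[0,0,0],[0,0,0]],[255,[0,0,0],[0,0,0]]]'
python3 - <<'E'
from ol import *
s=st();wr("w26");ol('w26',s["tool_pos"],'pics/ow26.png',off=(1.5,-.4))
im=arm.snapshot("side")[:,:,::-1];cv2.imwrite("pics/s26.png",im);crop(im,215,140,90,80,7,"pics/s26c.png",.5)
E
```

```text
time: 35.15
tool_pos: [560.6, 30.5, 164.5]
tcp_rot: [0.087, 0.702, -0.087, 0.702]
contact_force: [-0.7, 0.5, -1.2]
gripper_width: 20.5
t 35.15 tcp [560.57  30.51 164.53] x [-0. -0. -1.] jaw [ 0.25  0.97 -0.  ] F [-0.66  0.46 -1.2 ] w 20.5 j [-0.5   0.29  0.48  1.64 -0.14  1.25  1.33]
```

View pics/ow26.png

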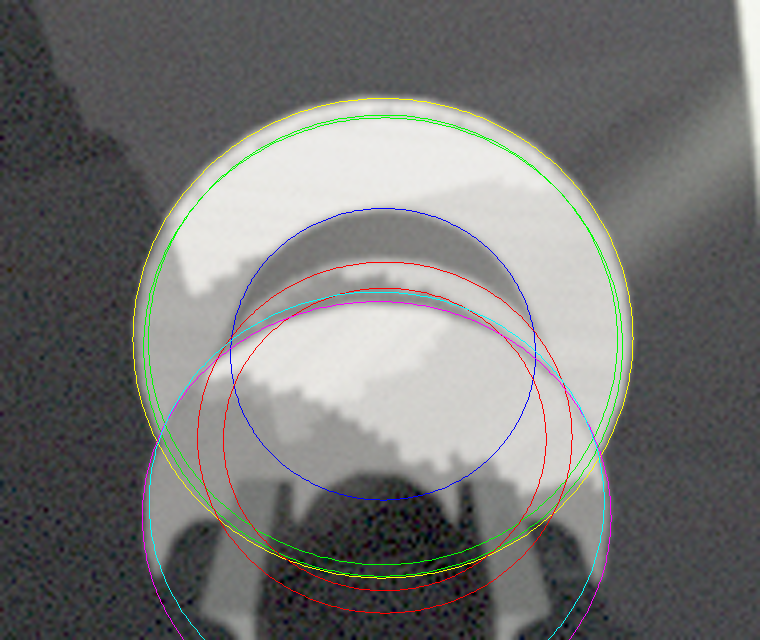

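View pics/s26c.png

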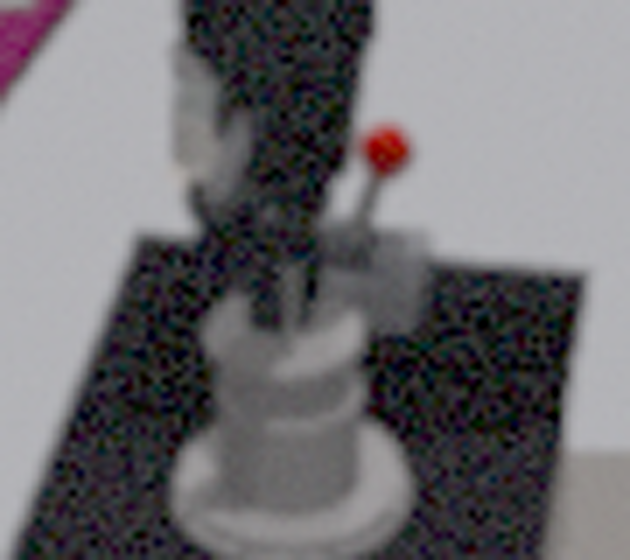

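```bash
python3 -m inch '[[255,[-0.03,0.12,-0.6],[0,0,0]],[255,[0,0,-0.6],[0,0,0]],[255,[0,0,-0.5],[0,0,0]],[255,[0,0,-0.3],[0,0,0]],[255,[0,0,0],[0,0,0]],[255,[0,0,0],[0,0,0]]]'
python3 -m inch '[[255,[0,0,-0.2],[0,0,0]],[255,[0,0,-0.1],[0,0,0]],[255,[0,0,0],[0,0,0]],[255,[0,0,0],[0,0,0]]]'
```

```text
time: 35.85
tool_pos: [560.3, 31.6, 144.5]
tcp_rot: [0.087, 0.702, -0.087, 0.702]
contact_force: [-0.5, 0.3, -1.0]
gripper_width: 20.1
time: 36.25
tool_pos: [561.0, 31.3, 142.4]
tcp_rot: [0.088, 0.701, -0.087, 0.702]
contact_force: [-0.6, -0.4, 4.5]
gripper_width: 20.4
```

```bash
python3 -m inch '[[255,[0,0,-0.15],[0,0,0]],[255,[0,0,0],[0,0,0]],[255,[0,0,0],[0,0,0]]]'
python3 -m inch '[[255,[-0.05,0,-0.15],[0,0,0]],[255,[0,0,0],[0,0,0]],[255,[0,0,0],[0,0,0]]]'
python3 - <<'E'
from ol import *
s=st();wr("w27");ol('w27',s["tool_pos"],'pics/ow27.png',off=(1.5,-.4))
im=arm.snapshot("side")[:,:,::-1];cv2.imwrite("pics/s27.png",im);crop(im,225,160,70,65,10,"pics/s27c.png",.5)
E
```

```text
time: 36.55
tool_pos: [561.7, 31.2, 141.9]
tcp_rot: [0.088, 0.7, -0.087, 0.703]
contact_force: [-0.4, -0.7, 10.8]
gripper_width: 20.2
time: 36.85
tool_pos: [562.0, 31.0, 141.5]
tcp_rot: [0.088, 0.7, -0.087, 0.704]
contact_force: [-0.3, -1.5, 16.8]
gripper_width: 20.4
t 36.85 tcp [562.03  31.04 141.5 ] x [ 0.01  0.   -1.  ] jaw [0.25 0.97 0.  ] F [-0.3  -1.54 16.76] w 20.4 j [-0.5   0.31  0.48  1.67 -0.15  1.2   1.33]
```

View pics/ow27.png

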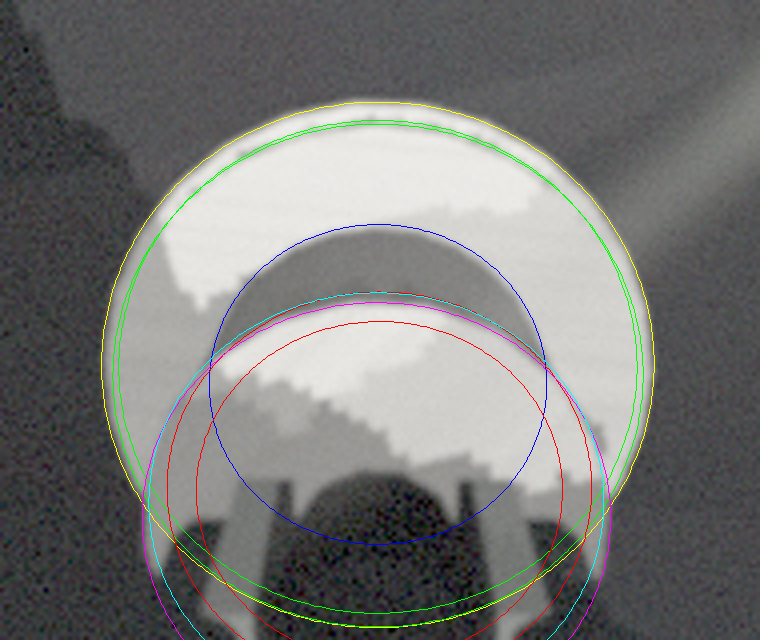

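View pics/s27c.png

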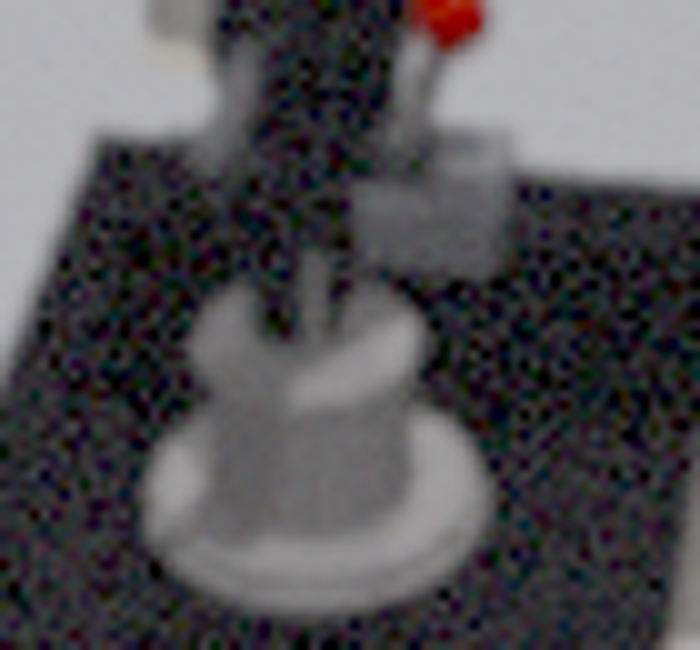

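```bash
python3 -m inch '[[255,[0,0,0.25],[0,0,0]],[255,[0,0,0],[0,0,0]],[220,[0,0,0],[0,0,0]],[180,[0,0,0],[0,0,0]],[140,[0,0,0],[0,0,0]],[140,[0,0,0],[0,0,0]],[140,[0,0,0],[0,0,0]]]'
python3 - <<'E'
from ol import *
s=st();wr("w28");ol('w28',(560.3,31.9,140.6),'pics/ow28.png',off=(1.5,-.4))
E
```

```text
time: 37.65
tool_pos: [559.5, 31.7, 140.6]
tcp_rot: [0.087, 0.702, -0.087, 0.701]
contact_force: [0.9, 0.5, 1.2]
gripper_width: 38.2
t 37.65 tcp [559.47  31.7  140.6 ] x [-0. -0. -1.] jaw [ 0.25  0.97 -0.  ] F [0.87 0.51 1.21] w 38.2 j [-0.5   0.31  0.47  1.67 -0.15  1.2   1.33]
```

View pics/ow28.png

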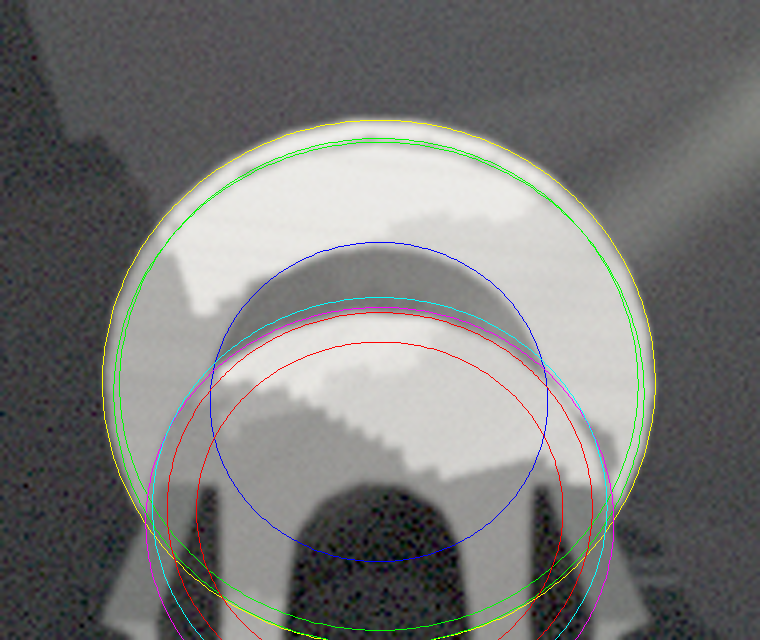

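```bash
python3 -m inch '[[140,[0,0,0.5],[0,0,0]],[140,[0,0,1.5],[0,0,0]],[140,[0,0,3],[0,0,0]],[140,[0,0,4],[0,0,0]],[255,[0,0,3],[0,0,0]],[255,[0,0,0],[0,0,0]],[255,[0,0,0],[0,0,0]]]'
python3 - <<'E'
from ol import *
s=st();wr("w29");ol('w29',(560.3,31.9,140.6),'pics/ow29.png',off=(1.5,-.4),o=(190,120),w=130,h=110,k=6)
im=arm.snapshot("side")[:,:,::-1];cv2.imwrite("pics/s29.png",im);crop(im,225,140,80,80,9,"pics/s29c.png",.5)
E
```

```text
time: 38.4
tool_pos: [560.1, 31.6, 261.7]
tcp_rot: [0.088, 0.701, -0.087, 0.702]
contact_force: [0.2, 0.5, 0.7]
gripper_width: -0.1
t 38.4 tcp [560.09  31.59 261.72] x [ 0.  0. -1.] jaw [0.25 0.97 0.  ] F [0.16 0.48 0.72] w -0.1 j [-0.51  0.23  0.49  1.48 -0.11  1.45  1.3 ]
```

View pics/ow29.png

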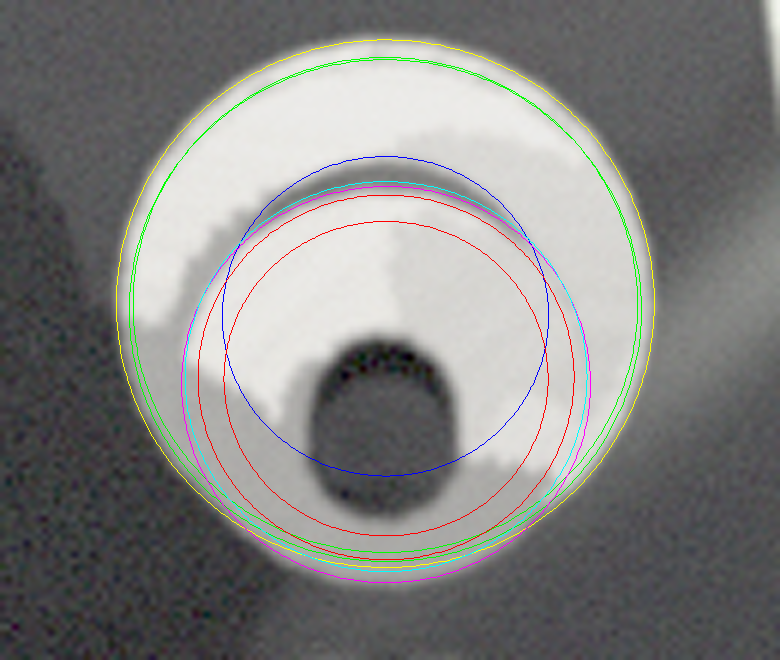

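View pics/s29c.png

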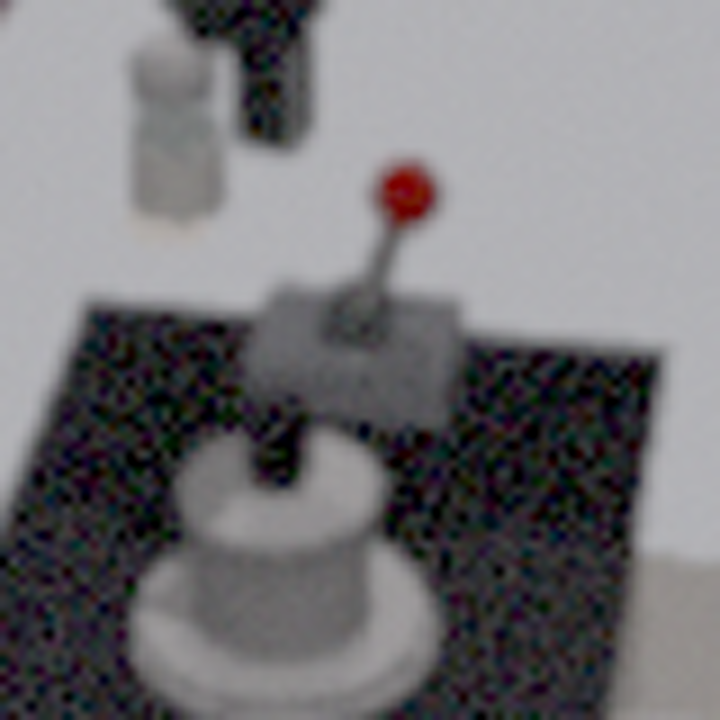

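View pics/w29.png

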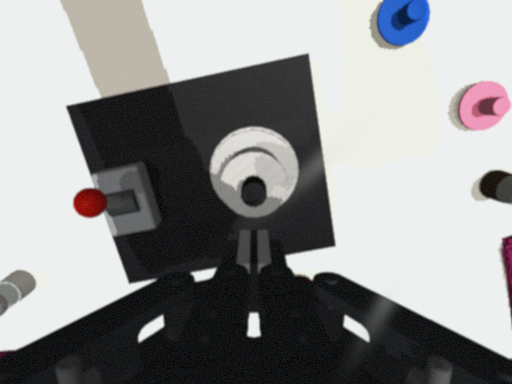

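```bash
python3 -m inch '[[255,[-1,-2,0],[0,0,0]],[255,[-1.4,-3,0],[0,0,0]],[255,[-1.4,-3,0],[0,0,0]],[255,[-1.4,-3,0],[0,0,0]],[255,[-1.3,-2.8,-1],[0,0,0]],[255,[0,0,-3],[0,0,0]],[255,[0,0,-3],[0,0,0]],[255,[0,0,-3],[0,0,0]],[255,[0,0,-2],[0,0,0]],[255,[0,0,0],[0,0,0]],[255,[0,0,0],[0,0,0]]]'
python3 - <<'E'
from h import *
s=st();wr("w30");print(proj(pickle.load(open("pics/w30.pkl","rb")),[539,-106.3,178]))
im=arm.snapshot("side")[:,:,::-1];cv2.imwrite("pics/s30.png",im);crop(im,225,110,80,80,9,"pics/s30c.png",.5)
E
```

```text
time: 39.6
tool_pos: [494.1, -106.9, 140.9]
tcp_rot: [0.087, 0.702, -0.088, 0.701]
contact_force: [-0.6, 0.4, 1.4]
gripper_width: 0.3
t 39.6 tcp [ 494.07 -106.86  140.89] x [-0. -0. -1.] jaw [ 0.25  0.97 -0.  ] F [-0.64  0.4   1.4 ] w 0.3 j [-0.36  0.19  0.57  1.81 -0.11  1.17  1.57]
[277.05 338.69]
```

View pics/w30.png

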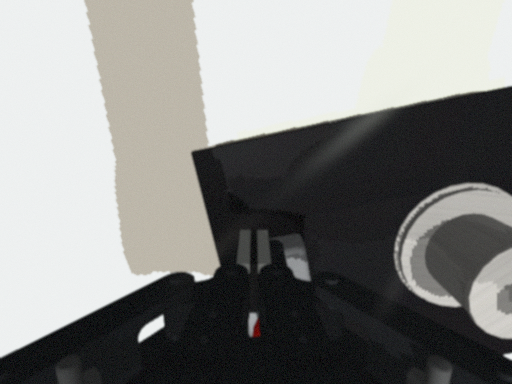

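View pics/s30c.png

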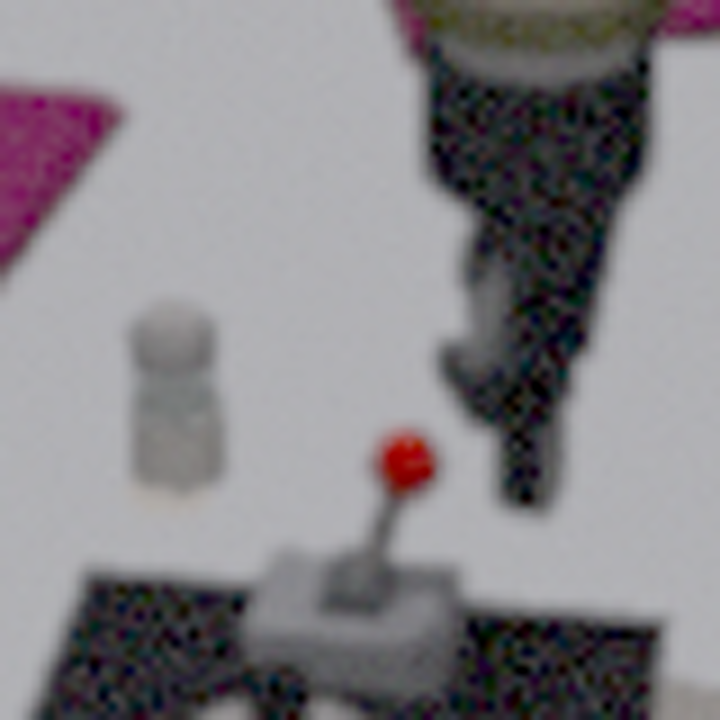

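```bash
python3 -m inch '[[255,[0,0,0],[0,0,0.1]],[255,[0,0,0],[0,0,0.1]],[255,[1,0,0],[0,0,0]],[255,[0.8,0,0],[0,0,0]],[255,[0.8,0,0],[0,0,0]],[255,[0.8,0,0],[0,0,0]],[255,[0.8,0,0],[0,0,0]],[255,[0.6,0,0],[0,0,0]],[255,[0,0,0],[0,0,0]]]'
python3 - <<'E'
from h import *
s=st()
im=arm.snapshot("side")[:,:,::-1];cv2.imwrite("pics/s31.png",im);crop(im,225,110,80,80,9,"pics/s31c.png",.5)
E
```

```text
time: 40.6
tool_pos: [543.6, -106.4, 140.8]
tcp_rot: [0.017, 0.707, -0.017, 0.707]
contact_force: [0.6, 0.5, -0.8]
gripper_width: -0.2
t 40.6 tcp [ 543.58 -106.36  140.75] x [ 0. -0. -1.] jaw [ 0.05  1.   -0.  ] F [ 0.58  0.49 -0.83] w -0.2 j [-0.31  0.3   0.54  1.69 -0.16  1.2   1.8 ]
```

View pics/s31c.png

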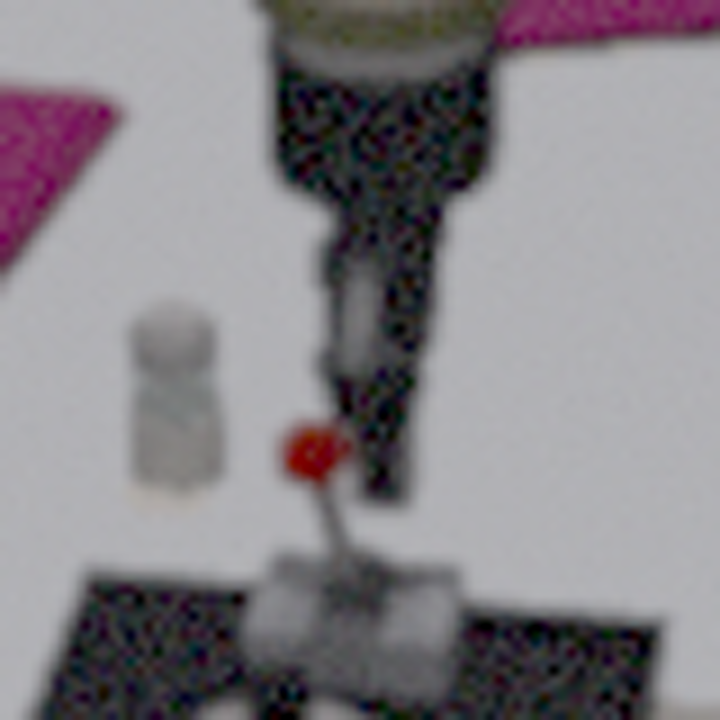

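The ball has moved past centre, so the push is working. I'll keep pushing to the stop.

```bash
python3 -m inch '[[255,[0.5,0,0],[0,0,0]],[255,[0.4,0,0],[0,0,0]],[255,[0,0,0],[0,0,0]],[255,[0,0,0],[0,0,0]]]'
python3 -m inch '[[255,[0.4,0,0],[0,0,0]],[255,[0,0,0],[0,0,0]],[255,[0,0,0],[0,0,0]]]'
```

```text
time: 41.05
tool_pos: [552.0, -106.4, 141.1]
tcp_rot: [0.017, 0.707, -0.017, 0.707]
contact_force: [-0.5, -1.0, 0.3]
gripper_width: 0.0
time: 41.35
tool_pos: [556.0, -106.4, 141.0]
tcp_rot: [0.017, 0.707, -0.017, 0.707]
contact_force: [0.5, -0.1, 0.0]
gripper_width: -0.0
```

```bash
python3 -m inch '[[255,[0.4,0,0],[0,0,0]],[255,[0,0,0],[0,0,0]],[255,[0,0,0],[0,0,0]]]'
python3 -m inch '[[255,[0.3,0,0],[0,0,0]],[255,[0,0,0],[0,0,0]],[255,[0,0,0],[0,0,0]]]'
python3 -m inch '[[255,[0.3,0,0],[0,0,0]],[255,[0,0,0],[0,0,0]],[255,[0,0,0],[0,0,0]]]'
python3 - <<'E'
from h import *
s=st()
im=arm.snapshot("side")[:,:,::-1];cv2.imwrite("pics/s32.png",im);crop(im,225,110,80,80,9,"pics/s32c.png",.5)
E
```

```text
time: 41.65
tool_pos: [558.7, -106.4, 140.7]
tcp_rot: [0.017, 0.708, -0.017, 0.706]
contact_force: [-6.6, 0.8, 2.0]
gripper_width: -0.3
time: 41.95
tool_pos: [559.0, -106.4, 140.2]
tcp_rot: [0.018, 0.71, -0.017, 0.704]
contact_force: [-17.6, 1.0, 8.4]
gripper_width: 0.1
time: 42.25
tool_pos: [559.2, -106.4, 139.9]
tcp_rot: [0.018, 0.712, -0.017, 0.702]
contact_force: [-30.4, 3.3, 17.4]
gripper_width: 0.8
t 42.25 tcp [ 559.17 -106.38  139.89] x [-0.01  0.   -1.  ] jaw [0.05 1.   0.  ] F [-30.4    3.31  17.38] w 0.8 j [-0.3   0.35  0.54  1.64 -0.19  1.22  1.81]
```

View pics/s32c.png

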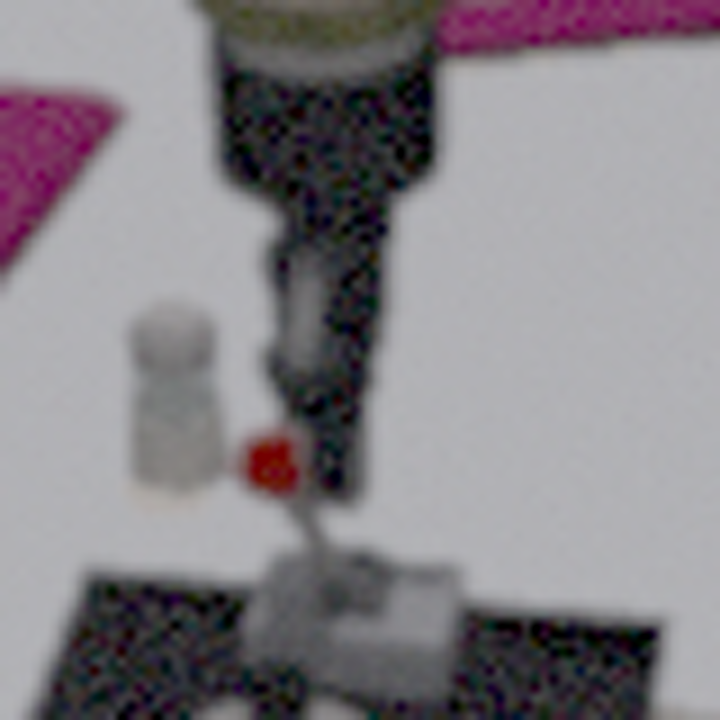

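The lever is against its stop: force rose to 30 N and the lever leans fully back. I'll back away and go up.

```bash
python3 -m inch '[[255,[-1,0,0],[0,0,0]],[255,[-2,0,0],[0,0,0]],[255,[-3,0,1],[0,0,0]],[255,[-1,0,3],[0,0,0]],[255,[0,0,4],[0,0,0]],[255,[0,0,4],[0,0,0]],[255,[0,0,0],[0,0,0]],[255,[0,0,0],[0,0,0]],[255,[0,0,0],[0,0,0]]]'
python3 - <<'E'
from ol import *
s=st();wr("w33")
im=arm.snapshot("side")[:,:,::-1];cv2.imwrite("pics/s33.png",im);crop(im,215,130,90,90,8,"pics/s33c.png",.5)
c=pickle.load(open("pics/w33.pkl","rb"));p=proj(c,[561.8,31.5,130]);print(p)
ol('w33',(560.3,31.9,140.6),'pics/ow33.png',off=(1.5,-.4),o=(int(max(0,min(382,p[0]-65))),int(max(0,min(274,p[1]-55)))),w=130,h=110,k=6)
E
```

```text
time: 43.2
tool_pos: [495.5, -106.2, 260.1]
tcp_rot: [0.017, 0.707, -0.017, 0.707]
contact_force: [-0.7, -0.3, 0.1]
gripper_width: -0.3
t 43.2 tcp [ 495.51 -106.22  260.12] x [-0.  0. -1.] jaw [ 0.05  1.   -0.  ] F [-0.66 -0.32  0.13] w -0.3 j [-0.36  0.11  0.56  1.62 -0.06  1.43  1.73]
[389.64 233.66]
```

View pics/ow33.png

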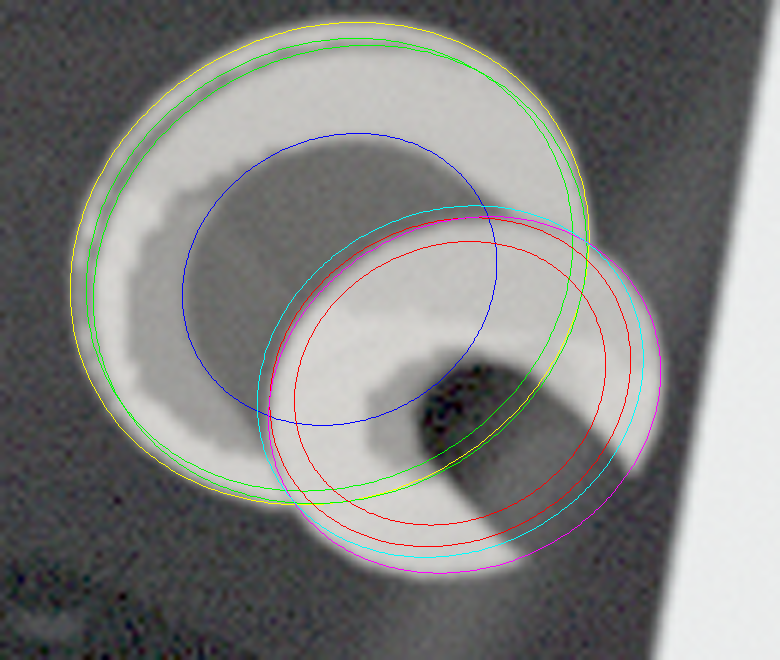

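View pics/s33c.png

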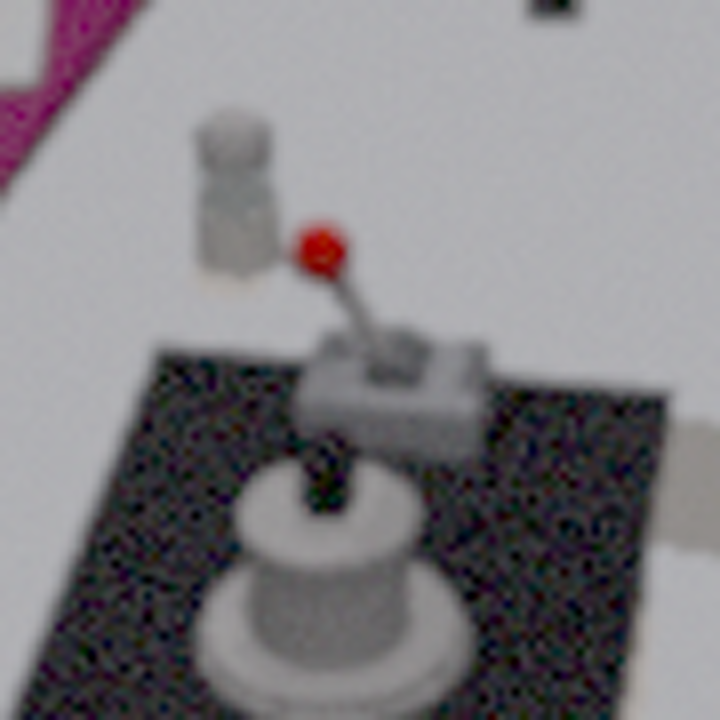

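View pics/w33.png

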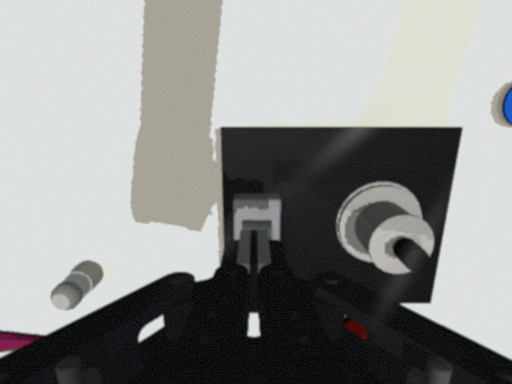

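An oblique wrist view, which is sensitive to height, matches the homed jar and lid to within about 1 mm. The lever leans fully back, so I'm handing in.

```bash
python3 -c "
from rig import arm
print(arm.sign_off())"
```

```text
the job is handed in; nothing more can be done
None
```

The job is handed in. The jar is in the well, the lid is in its mouth and the switch lever is fully on, done in that order. It took about 43 s of the 69 s allowed.

**What went wrong on the way:** my first grasp was too shallow, because the fingertips sit about 20–30 mm behind the reported TCP. That left the jar wedged and slightly tilted in the well. When I tried to grip it again, the fingers slipped off; I never saw it lean more than about 0.1 rad, but took no picture during the slip itself. I then gripped it deeper, lifted it clear, straightened it, re-centred it and pressed it home.

**Last checks:**
- **Jar and lid:** a projected model of the fully seated jar and lid matches the final wrist view to within about 1 mm, seen at an angle.
- **Jar seating:** the jar stayed put under about 50 N of downward push.
- **Lever:** it hit its stop at about 30 N, and the side picture shows it leaning fully back.
- **Robot:** the arm was clear of everything, with contact force near zero.
- **Bystanders:** I saw no sign that the bottle or shakers were touched, but I did not measure their positions at the end.

**One disagreement:** the side camera's model fit drew the jar several mm higher than the wrist view did. It showed a similar offset for the jar when it stood on the table at the start, so I relied on the wrist view and the force readings.

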